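# Sort the mixed-up cup stacks at the coffee point

## Task

Somebody put the four espresso cups back on the wrong stacks at the coffee point: rearrange them so that every cup is nested upright and fully home in the bottom cup of its own colour. No stack takes its cup until the wrong one is off it, so stand a cup upright on the empty steel drip grate on the way. Leave the four bottom cups standing where they are, without lifting, tipping or pushing them about.

Things in the scene. Friction and masses are not known exactly. Their poses are not given: they have to be found in the camera images.
- white_cup_center (a point): loose white espresso cup: rigid plastic, conical, open top, no handle; 60 mm tall, outside diameter 40 mm at the foot, 56 mm at the rim, about 70 g. Point on its axis half-way up, 30 mm above its underside; z up out of the mouth. It starts nested in a bottom cup of another colour, its upper 30 mm standing clear above that rim: grip it there across the outside (52 to 56 mm)
- orange_cup_center (a point): loose orange espresso cup: rigid plastic, conical, open top, no handle; 60 mm tall, outside diameter 40 mm at the foot, 56 mm at the rim, about 70 g. Point on its axis half-way up, 30 mm above its underside; z up out of the mouth. It starts nested in a bottom cup of another colour, its upper 30 mm standing clear above that rim: grip it there across the outside (52 to 56 mm)
- green_cup_center (a point): loose green espresso cup: rigid plastic, conical, open top, no handle; 60 mm tall, outside diameter 40 mm at the foot, 56 mm at the rim, about 70 g. Point on its axis half-way up, 30 mm above its underside; z up out of the mouth. It starts nested in a bottom cup of another colour, its upper 30 mm standing clear above that rim: grip it there across the outside (52 to 56 mm)
- blue_cup_center (a point): loose blue espresso cup: rigid plastic, conical, open top, no handle; 60 mm tall, outside diameter 40 mm at the foot, 56 mm at the rim, about 70 g. Point on its axis half-way up, 30 mm above its underside; z up out of the mouth. It starts nested in a bottom cup of another colour, its upper 30 mm standing clear above that rim: grip it there across the outside (52 to 56 mm)
- white_base: white bottom cup: like the cups, in one piece with a matching white foot disc (84 mm across, 6 mm thick, seen around it from above); 66 mm tall, rim 56 mm across, 51 mm inside; loose, 220 g. Origin: centre of its underside, z up. Its inner floor is 36 mm above that; a cup fully home stands on it, half-way point 66 mm above this origin, with 2 mm play all round
- orange_base: orange bottom cup: like the cups, in one piece with a matching orange foot disc (84 mm across, 6 mm thick, seen around it from above); 66 mm tall, rim 56 mm across, 51 mm inside; loose, 220 g. Origin: centre of its underside, z up. Its inner floor is 36 mm above that; a cup fully home stands on it, half-way point 66 mm above this origin, with 2 mm play all round
- green_base: green bottom cup: like the cups, in one piece with a matching green foot disc (84 mm across, 6 mm thick, seen around it from above); 66 mm tall, rim 56 mm across, 51 mm inside; loose, 220 g. Origin: centre of its underside, z up. Its inner floor is 36 mm above that; a cup fully home stands on it, half-way point 66 mm above this origin, with 2 mm play all round
- blue_base: blue bottom cup: like the cups, in one piece with a matching blue foot disc (84 mm across, 6 mm thick, seen around it from above); 66 mm tall, rim 56 mm across, 51 mm inside; loose, 220 g. Origin: centre of its underside, z up. Its inner floor is 36 mm above that; a cup fully home stands on it, half-way point 66 mm above this origin, with 2 mm play all round
- grate_top (a point): the small drip grate: a square of bright steel bars in a black frame, 130 x 130 mm, 10 mm high, fixed to the counter, empty at the start. This point is the centre of its top face, z up
Things that resemble listed ones, but are neither listed nor needed, are in the scene too. Leave any purple look-alike of the part that bears green_cup_center alone.

How it is judged:
By the outcome, as a careful person would: the job done as asked, in the order asked, and still so for the second after the job is handed in, with the robot touching nothing.
It also fails if it takes over 144 s, if anything falls off the work surface, if the arm or the gripper's body presses on something with over 40 N, if the wrist force passes 120 N, or if a joint passes its speed limit or range.

## Robot

A 7-joint arm with a two-finger parallel gripper is mounted at the origin on the work surface. World frame = base frame: x ahead of the robot, y to its left, z up, the work surface at z = 0. Lengths are in m, angles in rad, forces in N, time in s.
With the tool pointing down it reaches from about 0.4 to 0.85 m from the base axis. Payload 10.4 kg.
Tool frame: the origin (TCP) lies between the finger pads; the fingertips stand 11 mm ahead of it and the grasp point (between the pads) lies 8 mm behind it (r.tcp_to_tips is the distance from the TCP to the fingertips, in m); z points along the fingers, y is the line along which they close (so a half turn about z gives the same grasp; the last joint's range is limited). The gripper opens to 87 mm and grips with 3 to 60 N. Pads are 19 mm wide; open, the fingers measure 117 mm over their backs; the gripper's body (75 mm by 190 mm) begins 51 mm behind the grasp point.
Start: joints at [-1.316, 0.332, -0.065, 1.46, 0.022, 1.35, -0.088], TCP at [0.171, 0.601, 0.194] pointing down, gripper open.
Joint ranges: [-2.6, 2.6], [-0.5, 2.12], [-1.47, 1.34], [0.16, 2.42], [-1.27, 4.41], [0.06, 2.06], [-2.6, 2.6]. Speed limits (rad/s): [2.22, 2.22, 2.79, 2.79, 3.14, 3.14, 3.14].

## Interface

Orientations are given as a unit quaternion [x, y, z, w].
In Python, from bench import r gives the robot as it stands. The module is installed in compiled form; this text tells all that it offers.
- The arm moves only by the shell command python3 -m crank 'ROWS' [FORCE]. ROWS is JSON, a list of rows, each an object of numbers: "claw": the closure, from -1 (fully open) to 1 (shut); "dx", "dy", "dz": the shift along the tool's x, y, z each as a share of 3 cm, from -1 to 1; "ax", "ay", "az": the turn, a rotation vector about the tool's x, y, z each as a share of 6 degrees, from -1 to 1. A call has 1 to 8 rows; each row shifts and turns the commanded pose from where the row before left it, along the tool's axes as they then stand; what a row does not reach is not made up. A row lasts 1/12 s, in which the tool goes at most 41.7 mm and 7.16 degrees, less where a joint would pass 70% of its speed; a pose out of reach is approached as far as the arm can. A call with a number of a shift or a turn outside -1 to 1 is refused whole. A call with a gripper value outside its range is refused whole. The fingers move at their own pace and stop on an object; FORCE is the grip in N (left out, the last holds). Time passes only in rows, so rows that do not move let the fingers close. It gives the time, the measured TCP pose, the force, the opening and the grip force at its end, in the units of the state.
- r.read_state(): the state, without advancing time (a new reading comes with each control period).
- r.camera(name): name is "side" or "top"; returns a dict with "color" (480x640x3 uint8, red, green, blue), "mtx" (3x3 intrinsics, pixels), "k1" (the pictures are not rectified: a ray, as slopes to the right and down, at radius r is drawn at 1 + k1 r^2 times it, then the intrinsics apply), "R" (3x3) and "t" (3): a world point X has camera coordinates R X + t. Camera axes: x right, y down, z forward; pixel columns grow to the right and rows downward; lengths in m; the calibration is good to about 2 mm. A picture is of the moment at which its call begins. There is no depth.
- r.close_job(): hands the job in; it is judged then, once.
The state is a dict: "time": time; "joint_positions": joint angles; "joint_vel": joint speeds; "joint_torque": joint torques, N m; "ee_pos": TCP position; "eef_rot": TCP orientation; "ft_force": force on the tool from outside, world axes, zero at the start; "torque": the same for the moment, N m; "width": finger opening in m; "grip_force": force on a finger pad.
Only numpy, scipy, OpenCV 4.12 (cv2) and the standard library are available. Lean on these libraries where they do the work, as an engineer would, in place of code of your own. Each camera call takes 0.05 s, during which the arm holds its last target. There are 200 camera calls.

## Working session

There is one attempt and no reset: what is moved stays moved. The work goes in short steps, Python scripts to look and compute and a shell command to move; the robot and the scene stay as the last step left them, time stands still between calls to the robot, and variables do not carry over. Pictures are saved under pics/ and viewed, at most 14 in all, crops included, and the job is handed in when it is done.

```bash
mkdir -p pics; python3 - <<'E'
from bench import r
import cv2,numpy as np,pickle
for n in("top","side"):
    c=r.camera(n); pickle.dump(c,open(n+"0.pkl","wb")); cv2.imwrite(f"pics/{n}0.png",c["color"][:,:,::-1]); print(n,c["mtx"].tolist(),c["k1"],np.round(c["R"],3).tolist(),np.round(c["t"],3).tolist())
print(r.read_state())
E
```

```text
top [[521.380426089629, 0.0, 325.5876600574318], [0.0, 521.380426089629, 242.09053434730347], [0.0, 0.0, 1.0]] -0.022658621336326668 [[0.029, -0.999, 0.023], [-0.988, -0.032, -0.154], [0.155, -0.019, -0.988]] [-0.008, 0.507, 0.937]
side [[576.1924433638221, 0.0, 318.3315408283128], [0.0, 576.1924433638221, 232.96180530644799], [0.0, 0.0, 1.0]] 0.06092402011294832 [[0.992, -0.124, 0.005], [-0.081, -0.673, -0.735], [0.095, 0.729, -0.678]] [-0.5, 0.092, 1.097]
{'time': 0.1, 'joint_positions': array([-1.31560572,  0.33281086, -0.0647087 ,  1.46086911,  0.02160849,
        1.34991316, -0.08851357]), 'joint_vel': array([-0.00029985, -0.00249776,  0.00047605, -0.0015199 , -0.00158943,
       -0.00010419, -0.00101943]), 'joint_torque': array([ 7.14863927e-04, -6.24539852e+01,  2.42452155e-02, -3.90720785e+01,
       -6.14084001e-02,  3.63807112e-02,  3.81424752e-05]), 'ee_pos': array([0.1712903 , 0.60065922, 0.19342657]), 'eef_rot': array([ 1.38441197e-01,  9.90370441e-01, -6.49752108e-04, -5.77833274e-05]), 'ft_force': array([-0.55024035,  0.49273095, -0.04807197]), 'torque': array([ 0.02747954, -0.02574014,  0.01503031]), 'grip_force': 0.0, 'width': 0.08676826716892637}
```

View pics/top0.png

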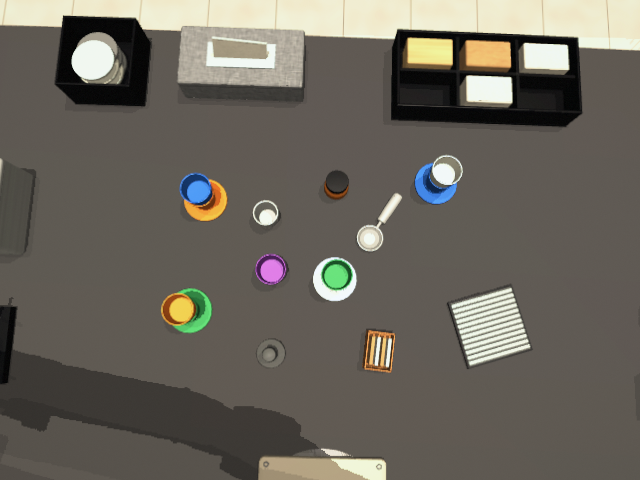

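View pics/side0.png

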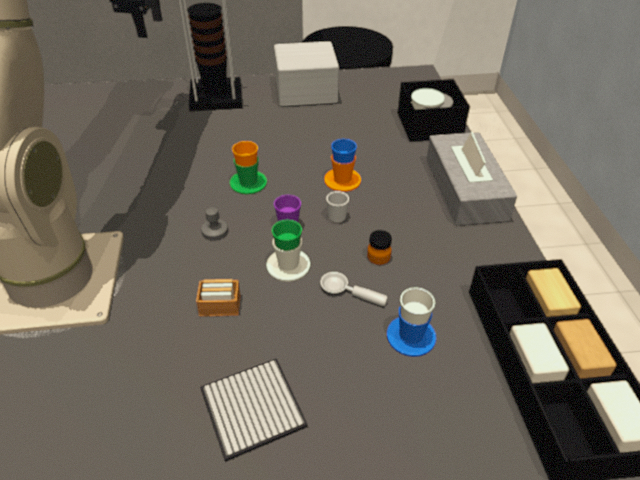

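The top view shows these stacks, and all four are the ones listed:

| Loose cup (px) | Sitting in base | Disc (px) |
|---|---|---|
| blue (198,190) | orange | (205,200) |
| orange (180,308) | green | (190,310) |
| green (336,276) | white | (335,279) |
| white (445,172) | blue | (436,184) |

The grate is at (490,326). There are three look-alikes. The purple cup (271,268) and the small white cup (265,213) stand alone on no disc, so they don't fit the description. The scoop (370,238) isn't a cup.

```bash
cat > vis.py <<'E'
import cv2,numpy as np
from scipy.optimize import least_squares
RNG={'blue':((98,120,60),(125,255,255)),'orange':((8,150,90),(24,255,255)),'green':((50,120,50),(85,255,255)),'white':((0,0,135),(179,70,255))}
def mask(c,col):
    m=cv2.inRange(cv2.cvtColor(c["color"],cv2.COLOR_RGB2HSV),*RNG[col])
    return cv2.morphologyEx(m,cv2.MORPH_OPEN,np.ones((3,3)))
def project(c,X):
    p=c["R"]@np.array(X)+c["t"]; s=p[:2]/p[2]; s=s*(1+c["k1"]*(s@s)); return s*c["mtx"][0,0]+c["mtx"][:2,2]
def plane(c,px,z):
    s=(np.asarray(px,float).reshape(-1,2)-c["mtx"][:2,2])/c["mtx"][0,0]; u=s.copy()
    for _ in range(5): u=s/(1+c["k1"]*(u**2).sum(1,keepdims=True))
    d=np.c_[u,np.ones(len(u))]@c["R"]; C=-c["R"].T@c["t"]
    return (C+d*((z-C[2])/d[:,2])[:,None])[:,:2]
def circ(c,col,guess,z,rad,win=0.03):
    """robust fixed-radius circle fit at height z to the colour's contour near guess (world xy)"""
    cs,_=cv2.findContours(mask(c,col),cv2.RETR_EXTERNAL,cv2.CHAIN_APPROX_NONE)
    P=np.vstack([plane(c,k.reshape(-1,2),z) for k in cs])
    P=P[np.linalg.norm(P-guess,axis=1)<rad+win]
    if len(P)<10: return None,0,len(P)
    res=lambda p:np.linalg.norm(P-p,axis=1)-rad
    best=min((least_squares(res,np.array(guess)+np.array(o),loss='cauchy',f_scale=.0006) for o in [(0,0),(.012,0),(-.012,0),(0,.012),(0,-.012)]),key=lambda s:s.cost)
    return best.x,int((abs(res(best.x))<.0015).sum()),len(P)
E
python3 - <<'E'
import pickle,numpy as np,cv2
from vis import *
T,S=[pickle.load(open(n+"0.pkl","rb")) for n in("top","side")]
for cup,base,pc,pb in [('white','blue',(445,171),(436,184)),('blue','orange',(198,190),(205,200)),('orange','green',(180,309),(190,310)),('green','white',(336,276),(335,279))]:
    gc=plane(T,pc,.096)[0]; gb=plane(T,pb,.006)[0]
    print(cup,'in',base)
    for n,c in(('top',T),('side',S)):
        f=lambda x:(np.round(x[0]*1000,1) if x[0] is not None else None,)+x[1:]
        print('  ',n,'cup',*f(circ(c,cup,gc,.096,.028)),'disc',*f(circ(c,base,gb,.006,.042)))
g=plane(T,[(449,303),(511,286),(531,349),(468,367)],.01); gs=plane(S,[(202,391),(276,362),(305,424),(228,455)],.01)
print('grate',g.round(3).tolist(),g.mean(0),gs.mean(0))
print('purple',plane(T,(271,268),.06),'small',plane(T,(265,213),.05))
big=cv2.resize(T["color"][140:340,150:480],(792,480),interpolation=cv2.INTER_CUBIC); cv2.imwrite("pics/crop0.png",big[:,:,::-1])
E
```

```text
white in blue
   top cup [ 638.6 -208.2] 43 113 disc [ 638.8 -207.8] 82 126
   side cup [ 639.1 -207.7] 65 128 disc [ 638.4 -209.6] 101 126
blue in orange
   top cup [588.3 243.6] 55 91 disc [589.5 244.5] 74 128
   side cup [589.6 243.3] 30 72 disc [589.2 243.8] 46 103
orange in green
   top cup [373.5 259.6] 66 92 disc [374.  261.7] 64 135
   side cup [374.  260.6] 35 70 disc [373.8 259.2] 60 99
green in white
   top cup [444.4 -11.8] 35 84 disc [442.4 -12.2] 99 176
   side cup [442.4 -13.9] 44 87 disc [441.7 -14.5] 79 191
grate [[0.402, -0.232], [0.438, -0.353], [0.319, -0.388], [0.283, -0.267]] [ 0.36061374 -0.31011877] [ 0.36237334 -0.31550507]
purple [[0.4530948  0.10552931]] small [[0.55664012 0.12219765]]
```

View pics/crop0.png

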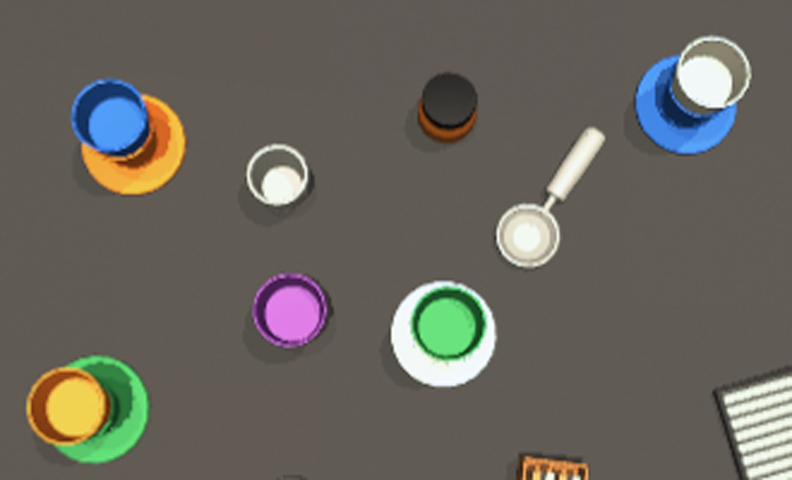

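The crop confirms it: each of the four loose cups sits above a disc of another colour, and the purple (290,310) and small white (277,175) cups stand alone. Order: white → grate, blue → blue, orange → orange, green → green, white → white. First I'll square the tool and move towards the white cup.

```bash
cat > go.py <<'E'
import sys,numpy as np
from scipy.spatial.transform import Rotation as Ro
from bench import r
def show(x=None,y=None,z=None):
    s=r.read_state(); R=Ro.from_quat(s["eef_rot"]); print('t',round(s["time"],2),'pos',np.round(s["ee_pos"]*1e3,1),'w',round(s["width"]*1e3,1),'grip',round(float(s["grip_force"]),1),'F',np.round(s["ft_force"],1),'q',np.round(s["joint_positions"],2))
    D=R.as_matrix(); want=np.array([[-1,0,0],[0,1,0],[0,0,-1.]]); print('turn need (6deg)',np.round(np.degrees((R.inv()*Ro.from_matrix(want)).as_rotvec())/6,3))
    if x is not None: print('shift need (30mm) ',np.round(D.T@(np.array([x,y,z])-s["ee_pos"])/.03,2))
if __name__=="__main__": show(*map(float,sys.argv[1:]))
E
python3 -m crank '[{"claw":-1,"az":-0.9},{"claw":-1,"az":-0.9},{"claw":-1,"az":-0.85},{"claw":-1}]' 25
python3 go.py 0.639 -0.2083 0.19
```

```text
t 0.1 pos [171.3 600.7 193.4] w 86.8 grip 0.0 F [-0.6  0.5 -0. ] q [-1.32  0.33 -0.06  1.46  0.02  1.35 -0.09]
turn need (6deg) [-1.200e-02 -1.000e-03 -2.653e+00]
shift need (30mm)  [-22.39 -21.66   0.14]invalid input at $[0]: expected keys claw, dx, dy, dz, ax, ay, az
```

```bash

python3 -m crank '[{"claw":-1,"dx":0,"dy":0,"dz":0,"ax":0,"ay":0,"az":-0.9},{"claw":-1,"dx":0,"dy":0,"dz":0,"ax":0,"ay":0,"az":-0.9},{"claw":-1,"dx":0,"dy":0,"dz":0,"ax":0,"ay":0,"az":-0.85},{"claw":-1,"dx":0,"dy":0,"dz":0,"ax":0,"ay":0,"az":0}]' 25
python3 -m crank '[{"claw":-1,"dx":-0.58,"dy":-1,"dz":0,"ax":0,"ay":0,"az":0},{"claw":-1,"dx":-0.58,"dy":-1,"dz":0,"ax":0,"ay":0,"az":0},{"claw":-1,"dx":-0.58,"dy":-1,"dz":0,"ax":0,"ay":0,"az":0},{"claw":-1,"dx":-0.58,"dy":-1,"dz":0,"ax":0,"ay":0,"az":0}]'
python3 go.py 0.639 -0.2083 0.19
```

```text
time: 0.43
ee_pos: [0.1714, 0.6008, 0.1937]
eef_rot: [-0.002, 1.0, -0.0, -0.0]
ft_force: [0.3, -0.4, -0.2]
width: 0.0871
grip_force: 0.0
time: 0.77
ee_pos: [0.2415, 0.4795, 0.1938]
eef_rot: [0.002, 1.0, -0.0, -0.0]
ft_force: [0.7, 0.7, 0.4]
width: 0.0872
grip_force: 0.0
t 0.77 pos [241.5 479.5 193.8] w 87.2 grip 0.0 F [0.7 0.7 0.4] q [-1.14  0.14 -0.05  1.69  0.01  1.31  0.37]
turn need (6deg) [-0.003 -0.003 -0.034]
shift need (30mm)  [-13.33 -22.88   0.13]
```

```bash

python3 -m crank '[{"claw":-1,"dx":-0.58,"dy":-1,"dz":0,"ax":0,"ay":0,"az":0},{"claw":-1,"dx":-0.58,"dy":-1,"dz":0,"ax":0,"ay":0,"az":0},{"claw":-1,"dx":-0.58,"dy":-1,"dz":0,"ax":0,"ay":0,"az":0},{"claw":-1,"dx":-0.58,"dy":-1,"dz":0,"ax":0,"ay":0,"az":0},{"claw":-1,"dx":-0.58,"dy":-1,"dz":0,"ax":0,"ay":0,"az":0},{"claw":-1,"dx":-0.58,"dy":-1,"dz":0,"ax":0,"ay":0,"az":0},{"claw":-1,"dx":-0.58,"dy":-1,"dz":0,"ax":0,"ay":0,"az":0},{"claw":-1,"dx":-0.58,"dy":-1,"dz":0,"ax":0,"ay":0,"az":0}]' >/dev/null
python3 -m crank '[{"claw":-1,"dx":-0.58,"dy":-1,"dz":0,"ax":0,"ay":0,"az":0},{"claw":-1,"dx":-0.58,"dy":-1,"dz":0,"ax":0,"ay":0,"az":0},{"claw":-1,"dx":-0.58,"dy":-1,"dz":0,"ax":0,"ay":0,"az":0},{"claw":-1,"dx":-0.58,"dy":-1,"dz":0,"ax":0,"ay":0,"az":0},{"claw":-1,"dx":-0.58,"dy":-1,"dz":0,"ax":0,"ay":0,"az":0},{"claw":-1,"dx":-0.58,"dy":-1,"dz":0,"ax":0,"ay":0,"az":0},{"claw":-1,"dx":-0.58,"dy":-1,"dz":0,"ax":0,"ay":0,"az":0},{"claw":-1,"dx":-0.58,"dy":-1,"dz":0,"ax":0,"ay":0,"az":0}]'
python3 -m crank '[{"claw":-1,"dx":-0.58,"dy":-1,"dz":0,"ax":0,"ay":0,"az":0},{"claw":-1,"dx":-0.58,"dy":-1,"dz":0,"ax":0,"ay":0,"az":0},{"claw":-1,"dx":-0.58,"dy":-1,"dz":0,"ax":0,"ay":0,"az":0},{"claw":-1,"dx":-0.58,"dy":-1,"dz":0,"ax":0,"ay":0,"az":0},{"claw":-1,"dx":-0.58,"dy":-0.8,"dz":0,"ax":0,"ay":0,"az":0},{"claw":-1,"dx":0,"dy":0,"dz":0,"ax":0,"ay":0,"az":0},{"claw":-1,"dx":0,"dy":0,"dz":0,"ax":0,"ay":0,"az":0}]' >/dev/null
python3 go.py 0.639 -0.2083 0.08
```

```text
time: 2.1
ee_pos: [0.5197, -0.0007, 0.1942]
eef_rot: [0.002, 1.0, 0.0, 0.0]
ft_force: [0.5, 0.5, 0.5]
width: 0.087
grip_force: 0.0
t 2.68 pos [ 606.1 -144.8  193.3] w 86.9 grip 0.0 F [ 0.5  1.3 -0.1] q [-0.32  0.37  0.62  1.5  -0.21  1.35  1.89]
turn need (6deg) [-0.01  -0.013 -0.055]
shift need (30mm)  [-1.12 -2.11  3.78]
```

```bash
sed -i 's/want=np.array(.*$/want=np.array([[0,1,0],[1,0,0],[0,0,-1.]]); print("turn need (6deg)",np.round(np.degrees((R.inv()*Ro.from_matrix(want)).as_rotvec())\/6,3))/' go.py
python3 -m crank '[{"claw":-1,"dx":-0.56,"dy":-1,"dz":0,"ax":0,"ay":0,"az":0},{"claw":-1,"dx":-0.56,"dy":-1,"dz":0,"ax":0,"ay":0,"az":0},{"claw":-1,"dx":0,"dy":0,"dz":0,"ax":0,"ay":0,"az":1},{"claw":-1,"dx":0,"dy":0,"dz":0,"ax":0,"ay":0,"az":1},{"claw":-1,"dx":0,"dy":0,"dz":0,"ax":0,"ay":0,"az":1},{"claw":-1,"dx":0,"dy":0,"dz":0,"ax":0,"ay":0,"az":1},{"claw":-1,"dx":0,"dy":0,"dz":0,"ax":0,"ay":0,"az":1},{"claw":-1,"dx":0,"dy":0,"dz":0,"ax":0,"ay":0,"az":1}]' >/dev/null
python3 -m crank '[{"claw":-1,"dx":0,"dy":0,"dz":0,"ax":0,"ay":0,"az":1},{"claw":-1,"dx":0,"dy":0,"dz":0,"ax":0,"ay":0,"az":1},{"claw":-1,"dx":0,"dy":0,"dz":0,"ax":0,"ay":0,"az":1},{"claw":-1,"dx":0,"dy":0,"dz":0,"ax":0,"ay":0,"az":1},{"claw":-1,"dx":0,"dy":0,"dz":0,"ax":0,"ay":0,"az":1},{"claw":-1,"dx":0,"dy":0,"dz":0,"ax":0,"ay":0,"az":1},{"claw":-1,"dx":0,"dy":0,"dz":0,"ax":0,"ay":0,"az":1},{"claw":-1,"dx":0,"dy":0,"dz":0,"ax":0,"ay":0,"az":1}]' >/dev/null
python3 -m crank '[{"claw":-1,"dx":0,"dy":0,"dz":0,"ax":0,"ay":0,"az":0.9},{"claw":-1,"dx":0,"dy":0,"dz":0,"ax":0,"ay":0,"az":0},{"claw":-1,"dx":0,"dy":0,"dz":0,"ax":0,"ay":0,"az":0}]' >/dev/null
python3 go.py 0.639 -0.2083 0.08
```

```text
t 4.27 pos [ 639.7 -201.7  194. ] w 87.2 grip 0.0 F [0.6 0.1 0.2] q [-0.38  0.58  0.94  1.36 -0.46  1.43  0.56]
turn need (6deg) [-0.001 -0.008  0.125]
shift need (30mm)  [-0.22 -0.03  3.8 ]
```

```bash

python3 -m crank '[{"claw":-1,"dx":-0.22,"dy":-0.03,"dz":0.5,"ax":0,"ay":0,"az":0.1},{"claw":-1,"dx":0,"dy":0,"dz":1,"ax":0,"ay":0,"az":0},{"claw":-1,"dx":0,"dy":0,"dz":1,"ax":0,"ay":0,"az":0},{"claw":-1,"dx":0,"dy":0,"dz":0.8,"ax":0,"ay":0,"az":0},{"claw":-1,"dx":0,"dy":0,"dz":0.5,"ax":0,"ay":0,"az":0},{"claw":-1,"dx":0,"dy":0,"dz":0,"ax":0,"ay":0,"az":0},{"claw":-1,"dx":0,"dy":0,"dz":0,"ax":0,"ay":0,"az":0}]' >/dev/null
python3 go.py 0.639 -0.2083 0.08
python3 - <<'E'
from bench import r
import cv2
a=r.camera("side"); im=cv2.resize(a["color"][180:380,300:520],(770,600),interpolation=2)if 0 else cv2.resize(a["color"][220:370,320:520],(800,600),interpolation=2)
cv2.imwrite("pics/g1.png",im[:,:,::-1])
E
```

```text
t 4.85 pos [ 638.9 -209.4   80.5] w 86.6 grip 0.0 F [ 0.8 -0.7  1. ] q [-0.35  0.66  0.88  1.49 -0.53  1.23  0.61]
turn need (6deg) [-0.003 -0.002  0.009]
shift need (30mm)  [0.04 0.   0.02]
```

View pics/g1.png

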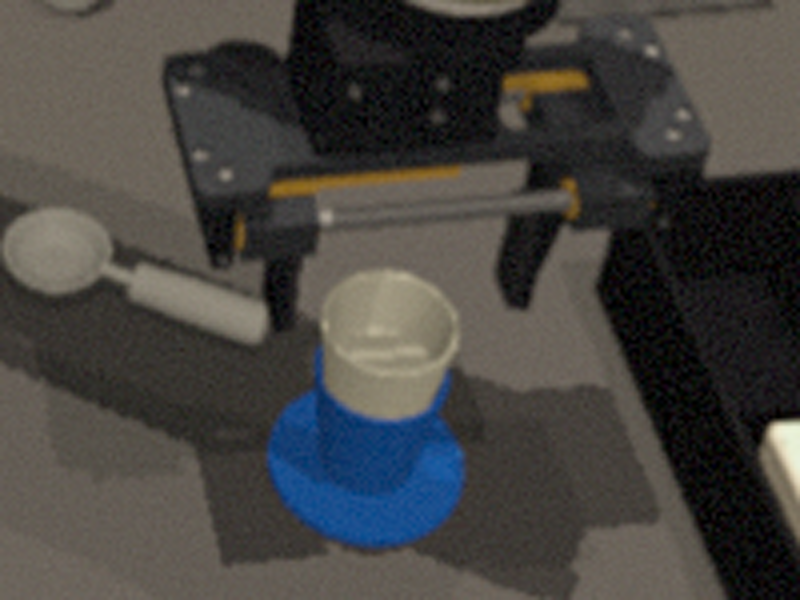

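The gripper is around the white cup (390,330), but the fingertips at (285,325) and (515,300) look behind or above where I expected them. I'll check by projecting the tip positions and taking the top view.

```bash

python3 - <<'E'
from bench import r
from vis import *
c=r.camera("side"); t=r.camera("top")
p=r.read_state()["ee_pos"]
for dx in(-.05,.05):
  q=project(c,[p[0]+dx,p[1],p[2]-.011]); print('tip exp crop',(q-[320,220])*4, 'top',project(t,[p[0]+dx,p[1],p[2]-.011]))
for n in((391.2,302.),(448.7,296.)):
  for z in(.069,.09,.11,.13): print(n,z,plane(c,n,z))
im=cv2.resize(t["color"][110:260,360:560],(800,600),interpolation=2)
cv2.imwrite("pics/g2.png",im[:,:,::-1])
E
```

```text
tip exp crop [265.53585487 374.56556052] top [444.97650044 199.03979295]
tip exp crop [502.29279297 352.51810461] top [444.57040973 147.17703564]
(391.2, 302.0) 0.069 [[ 0.60379694 -0.18481624]]
(391.2, 302.0) 0.09 [[ 0.598028   -0.20218534]]
(391.2, 302.0) 0.11 [[ 0.59253376 -0.21872734]]
(391.2, 302.0) 0.13 [[ 0.58703952 -0.23526935]]
(448.7, 296.0) 0.069 [[ 0.70362385 -0.18320788]]
(448.7, 296.0) 0.09 [[ 0.69503828 -0.20062236]]
(448.7, 296.0) 0.11 [[ 0.68686155 -0.21720758]]
(448.7, 296.0) 0.13 [[ 0.67868482 -0.2337928 ]]
```

View pics/g2.png

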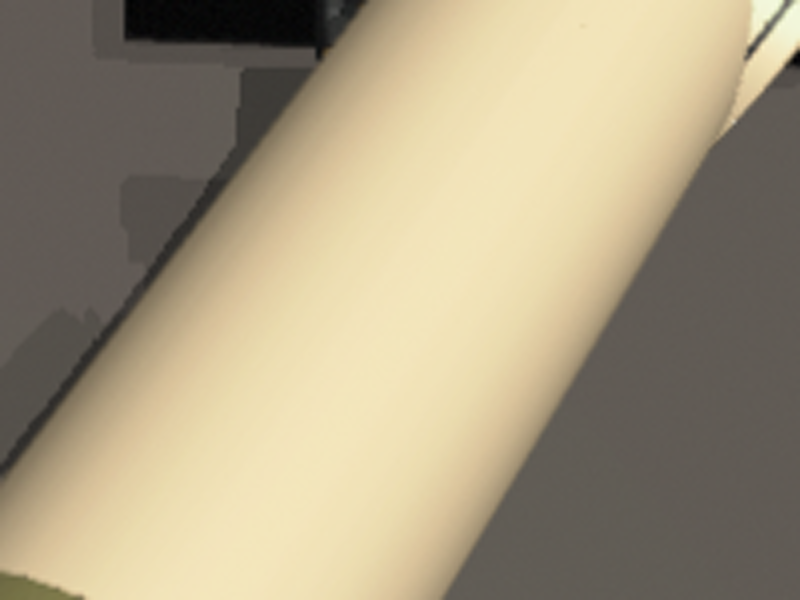

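The top view is blocked by the forearm. I'll enlarge the fingers in the side view and overlay the expected tip and body points.

```bash

python3 - <<'E'
from bench import r
from vis import *
c=r.camera("side")
p=r.read_state()["ee_pos"]
o=np.array([370,250]);k=8
im=cv2.resize(c["color"][250:325,370:470],(800,600),interpolation=2)[:,:,::-1]
im=np.clip(im.astype(float)*1.8,0,255).astype(np.uint8)
for dx in(-.0435,.0435,-.0585,.0585):
  for dz,col in((-.011,(0,0,255)),(.008,(0,255,0)),(.059,(255,0,255))):
    q=(project(c,[p[0]+dx,p[1],p[2]+dz])-o)*k; cv2.circle(im,tuple(int(v) for v in q),5,col,-1)
cv2.imwrite("pics/g3.png",im)
E
```

```text
(no output)
```

View pics/g3.png

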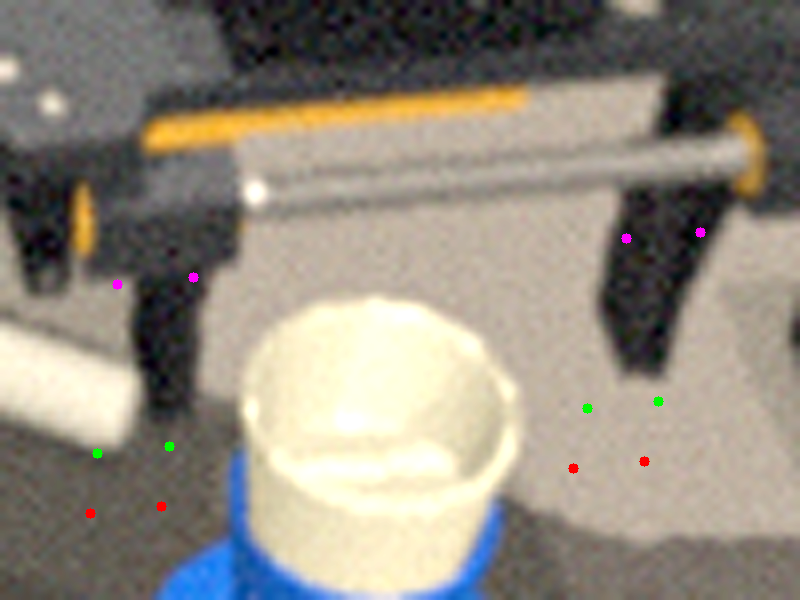

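The finger tips show at (170,415) and (640,375) in this crop. Expected was (125,510) and (608,465). So the real tool is offset by roughly 11 px up and 5 px right. I'll check the same thing on the starting picture, where the tips are visible at about (140,35).

```bash

python3 - <<'E'
import pickle
from vis import *
from scipy.spatial.transform import Rotation as Ro
c=pickle.load(open("side0.pkl","rb"))
p=np.array([.1713,.6007,.1934]); R=Ro.from_quat([.13844,.99037,-.00065,0]).as_matrix()
k=8;o=np.array([80,0])
im=cv2.resize(c["color"][0:75,80:180],(800,600),interpolation=2)[:,:,::-1]
im=np.clip(im.astype(float)*2.5,0,255).astype(np.uint8)
for dy in(-.0435,.0435,-.0585,.0585):
  for dz,col in((.011,(0,0,255)),(-.008,(0,255,0)),(-.059,(255,0,255))):
    X=p+R@[0,dy,dz]; q=(project(c,X)-o)*k
    if dz==.011: print(dy,q)
    if q.min()>0: cv2.circle(im,tuple(int(v) for v in q),5,col,-1)
cv2.imwrite("pics/g4.png",im)
E
```

```text
-0.0435 [537.12390369 422.63974664]
0.0435 [638.55335039 298.99706836]
-0.0585 [518.68358146 445.07128006]
0.0585 [655.14654325 278.72801608]
```

View pics/g4.png

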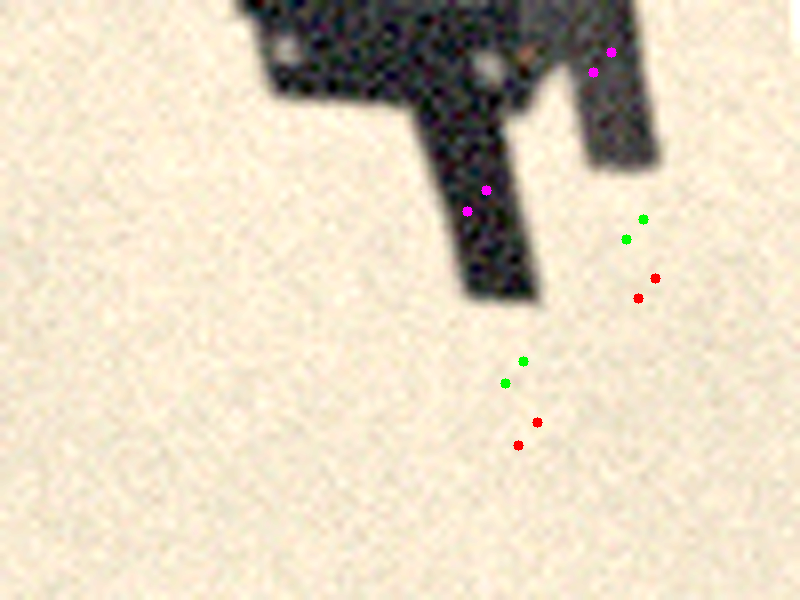

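```bash

python3 - <<'E'
import pickle
from vis import *
from scipy.spatial.transform import Rotation as Ro
c=pickle.load(open("side0.pkl","rb"))
A=(np.array([.1713,.6007,.1934]),Ro.from_quat([.13844,.99037,-.00065,0]).as_matrix(),np.array([80,0])+np.array([[503,298],[625,165]])/8)
B=(np.array([.6389,-.2094,.0805]),np.array([[0,1,0],[1,0,0],[0,0,-1.]]),np.array([370,250])+np.array([[170,415],[643,375]])/8)
def res(o,frame,sets):
    out=[]
    for p,R,ob in sets:
        for s,q in zip((-1,1),ob):
            X=p+R@[0,s*.051,.011]+(R@o if frame=='tool' else o)
            out+=list(project(c,X)-q)
    return np.array(out)
for f in('tool','world'):
    for S in([A],[B],[A,B]):
        s=least_squares(res,[0,0,0],args=(f,S)); print(f,len(S),np.round(s.x*1e3,1),np.round(s.fun,1))
E
```

```text
tool 1 [ 21.1  47.2 -18.6] [ 0.2  0.2 -0.2 -0.2]
tool 1 [23.8 15.8 -0.2] [ 0.   0.2 -0.  -0.2]
tool 2 [ -2.6   4.1 -35.8] [ 1.6  1.7  1.6  0.7 -1.6 -1.1  1.2 -1.8]
world 1 [-7.4 51.2 18.6] [ 0.2  0.2 -0.2 -0.2]
world 1 [15.8 23.8  0.2] [ 0.   0.2 -0.  -0.2]
world 2 [  1.7 -10.8  43.2] [-0.4  1.3 -0.2  0.1 -1.5 -0.1  2.  -0.8]
```

```bash
python3 -c "
from bench import r
print(r.tcp_to_tips,[a for a in dir(r) if a[0]!='_'])"
python3 -m crank '[{"claw":-1,"dx":0,"dy":0,"dz":-1,"ax":0,"ay":0,"az":0},{"claw":-1,"dx":0,"dy":0,"dz":-1,"ax":0,"ay":0,"az":0},{"claw":-1,"dx":-0.5,"dy":-0.8,"dz":0,"ax":0,"ay":0,"az":0},{"claw":-1,"dx":-0.5,"dy":-1,"dz":0,"ax":0,"ay":0,"az":0},{"claw":-1,"dx":-0.5,"dy":-1,"dz":0,"ax":0,"ay":0,"az":0},{"claw":-1,"dx":-0.5,"dy":-1,"dz":0,"ax":0,"ay":0,"az":0},{"claw":-1,"dx":0,"dy":0,"dz":1,"ax":0,"ay":0,"az":0},{"claw":-1,"dx":0,"dy":0,"dz":1,"ax":0,"ay":0,"az":0}]'
python3 -m crank '[{"claw":-1,"dx":0,"dy":0,"dz":0.8,"ax":0,"ay":0,"az":0},{"claw":-1,"dx":0,"dy":0,"dz":0.3,"ax":0,"ay":0,"az":0},{"claw":-1,"dx":0,"dy":0,"dz":0,"ax":0,"ay":0,"az":0}]'
python3 - <<'E'
from bench import r
from vis import *
import pickle
c=r.camera("side"); pickle.dump(c,open("g5.pkl","wb"))
p=r.read_state()["ee_pos"]
q0=project(c,[p[0],p[1],p[2]]); o=np.array([int(q0[0])-50,int(q0[1])-50]); k=8; print(o)
im=cv2.resize(c["color"][o[1]:o[1]+75,o[0]:o[0]+100],(800,600),interpolation=2)[:,:,::-1]
im=np.clip(im.astype(float)*1.8,0,255).astype(np.uint8)
for dx in(-.0435,.0435,-.0585,.0585):
  for dz,col in((-.011,(0,0,255)),(.008,(0,255,0)),(.059,(255,0,255))):
    q=(project(c,[p[0]+dx,p[1],p[2]+dz])-o)*k; cv2.circle(im,tuple(int(v) for v in q),5,col,-1)
cv2.imwrite("pics/g5.png",im)
E
```

```text
0.011 ['PlanningError', 'camera', 'close_job', 'read_state', 'tcp_to_tips']
time: 5.72
ee_pos: [0.5252, -0.2718, 0.0825]
eef_rot: [0.708, 0.706, 0.002, 0.002]
ft_force: [1.4, 1.3, -1.1]
width: 0.087
grip_force: 0.0
time: 5.97
ee_pos: [0.5242, -0.2693, 0.0461]
eef_rot: [0.707, 0.707, -0.0, -0.001]
ft_force: [-0.4, 0.2, 0.9]
width: 0.087
grip_force: 0.0
[303 306]
```

View pics/g5.png

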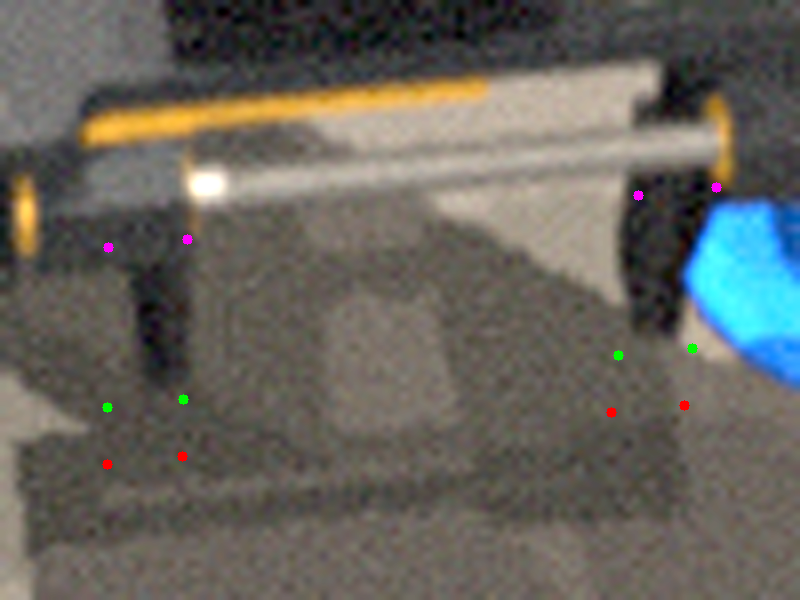

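The tips at (165,382) and (655,330) again show about 80 px (8x scale) above the expected points. A gentle touch on the bare counter will settle the height.

```bash

python3 -m crank '[{"claw":-1,"dx":0,"dy":0,"dz":0.5,"ax":0,"ay":0,"az":0},{"claw":-1,"dx":0,"dy":0,"dz":0.3,"ax":0,"ay":0,"az":0},{"claw":-1,"dx":0,"dy":0,"dz":0.1,"ax":0,"ay":0,"az":0},{"claw":-1,"dx":0,"dy":0,"dz":0,"ax":0,"ay":0,"az":0}]'|grep -E "pos|force"
python3 -m crank '[{"claw":-1,"dx":0,"dy":0,"dz":0.1,"ax":0,"ay":0,"az":0},{"claw":-1,"dx":0,"dy":0,"dz":0.07,"ax":0,"ay":0,"az":0},{"claw":-1,"dx":0,"dy":0,"dz":0,"ax":0,"ay":0,"az":0}]'|grep -E "pos|force"
python3 -m crank '[{"claw":-1,"dx":0,"dy":0,"dz":0.1,"ax":0,"ay":0,"az":0},{"claw":-1,"dx":0,"dy":0,"dz":0,"ax":0,"ay":0,"az":0}]'|grep -E "pos|force"
python3 -m crank '[{"claw":-1,"dx":0,"dy":0,"dz":0.1,"ax":0,"ay":0,"az":0},{"claw":-1,"dx":0,"dy":0,"dz":0,"ax":0,"ay":0,"az":0}]'|grep -E "pos|force"
```

```text
ee_pos: [0.525, -0.2697, 0.0204]
ft_force: [-0.3, -0.5, -0.1]
grip_force: 0.0
ee_pos: [0.525, -0.2696, 0.0151]
ft_force: [-0.8, 0.3, -0.4]
grip_force: 0.0
ee_pos: [0.5248, -0.2695, 0.0117]
ft_force: [0.0, 0.3, -0.1]
grip_force: 0.0
ee_pos: [0.5247, -0.2695, 0.0086]
ft_force: [0.2, 0.0, -0.6]
grip_force: 0.0
```

```bash

for i in 1; do
python3 -m crank '[{"claw":-1,"dx":0,"dy":0,"dz":0.1,"ax":0,"ay":0,"az":0},{"claw":-1,"dx":0,"dy":0,"dz":0,"ax":0,"ay":0,"az":0}]'|grep -E "pos|ft_f"
python3 -m crank '[{"claw":-1,"dx":0,"dy":0,"dz":0.1,"ax":0,"ay":0,"az":0},{"claw":-1,"dx":0,"dy":0,"dz":0,"ax":0,"ay":0,"az":0}]'|grep -E "pos|ft_f"
python3 -m crank '[{"claw":-1,"dx":0,"dy":0,"dz":0.1,"ax":0,"ay":0,"az":0},{"claw":-1,"dx":0,"dy":0,"dz":0,"ax":0,"ay":0,"az":0}]'|grep -E "pos|ft_f"
done
python3 - <<'E'
from bench import r
from vis import *
c=r.camera("side"); p=r.read_state()["ee_pos"]
q0=project(c,p); o=np.array([int(q0[0])-50,int(q0[1])-50]); k=8; print(o,p)
im=cv2.resize(c["color"][o[1]:o[1]+75,o[0]:o[0]+100],(800,600),interpolation=2)[:,:,::-1]
im=np.clip(im.astype(float)*2.2,0,255).astype(np.uint8)
for dx in(-.051,.051):
    q=(project(c,[p[0]+dx,p[1],0])-o)*k; cv2.circle(im,tuple(int(v) for v in q),5,(0,0,255),-1)
cv2.imwrite("pics/g6.png",im)
E
```

```text
ee_pos: [0.5247, -0.2695, 0.0055]
ft_force: [0.8, -0.4, 0.6]
ee_pos: [0.5247, -0.2695, 0.0025]
ft_force: [-0.5, -0.1, -0.5]
ee_pos: [0.5247, -0.2695, -0.0005]
ft_force: [-0.3, 0.8, -0.1]
[301 323] [ 5.24770343e-01 -2.69538721e-01 -2.75829611e-04]
```

View pics/g6.png

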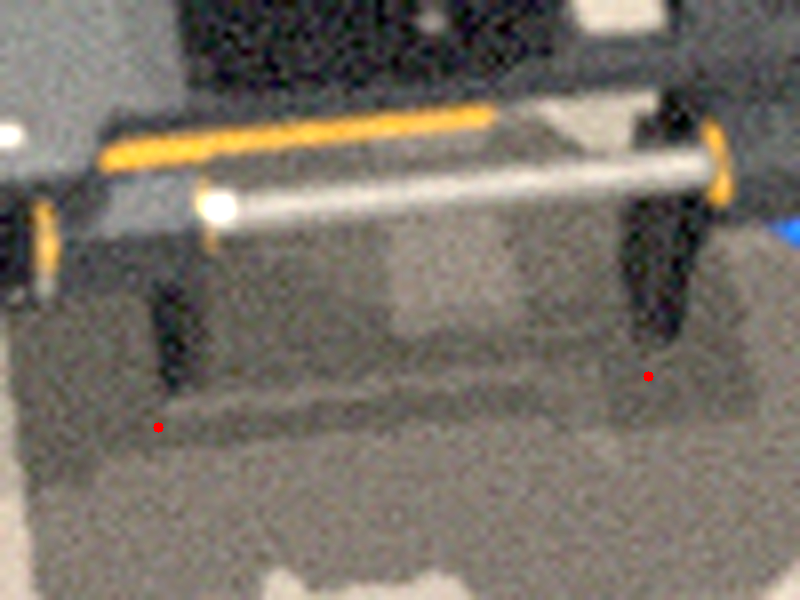

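The tips at (178,388) and (660,340) are still about 35 px (11 mm) above the counter points, so the reported z is too low. I'll keep going down.

```bash

python3 -m crank '[{"claw":-1,"dx":0,"dy":0,"dz":0.13,"ax":0,"ay":0,"az":0},{"claw":-1,"dx":0,"dy":0,"dz":0,"ax":0,"ay":0,"az":0}]'|grep -E "pos|ft_f"
python3 -m crank '[{"claw":-1,"dx":0,"dy":0,"dz":0.07,"ax":0,"ay":0,"az":0},{"claw":-1,"dx":0,"dy":0,"dz":0,"ax":0,"ay":0,"az":0}]'|grep -E "pos|ft_f"
python3 -m crank '[{"claw":-1,"dx":0,"dy":0,"dz":0.07,"ax":0,"ay":0,"az":0},{"claw":-1,"dx":0,"dy":0,"dz":0,"ax":0,"ay":0,"az":0}]'|grep -E "pos|ft_f"
python3 -m crank '[{"claw":-1,"dx":0,"dy":0,"dz":0.07,"ax":0,"ay":0,"az":0},{"claw":-1,"dx":0,"dy":0,"dz":0,"ax":0,"ay":0,"az":0}]'|grep -E "pos|ft_f"
```

```text
ee_pos: [0.5247, -0.2694, -0.0045]
ft_force: [0.3, -0.0, -0.5]
ee_pos: [0.5248, -0.2696, -0.0063]
ft_force: [-0.0, 0.9, 0.4]
ee_pos: [0.5248, -0.2695, -0.0084]
ft_force: [-0.6, 0.9, 0.2]
ee_pos: [0.5248, -0.2695, -0.0105]
ft_force: [-0.0, -0.1, 0.3]
```

```bash

python3 -m crank '[{"claw":-1,"dx":0,"dy":0,"dz":0.07,"ax":0,"ay":0,"az":0},{"claw":-1,"dx":0,"dy":0,"dz":0,"ax":0,"ay":0,"az":0}]'|grep -E "pos|ft_f"
python3 -m crank '[{"claw":-1,"dx":0,"dy":0,"dz":0.07,"ax":0,"ay":0,"az":0},{"claw":-1,"dx":0,"dy":0,"dz":0,"ax":0,"ay":0,"az":0}]'|grep -E "pos|ft_f"
python3 -m crank '[{"claw":-1,"dx":0,"dy":0,"dz":0.07,"ax":0,"ay":0,"az":0},{"claw":-1,"dx":0,"dy":0,"dz":0,"ax":0,"ay":0,"az":0}]'|grep -E "pos|ft_f"
python3 -m crank '[{"claw":-1,"dx":0,"dy":0,"dz":0.07,"ax":0,"ay":0,"az":0},{"claw":-1,"dx":0,"dy":0,"dz":0,"ax":0,"ay":0,"az":0}]'|grep -E "pos|ft_f"
```

```text
ee_pos: [0.5248, -0.2695, -0.0126]
ft_force: [0.5, -0.4, 0.4]
ee_pos: [0.5248, -0.2695, -0.0147]
ft_force: [0.5, -0.3, 0.3]
ee_pos: [0.5248, -0.2695, -0.0168]
ft_force: [-0.3, -0.1, 0.5]
ee_pos: [0.5248, -0.2695, -0.0189]
ft_force: [-0.2, 0.4, 0.7]
```

```bash

python3 -m crank '[{"claw":-1,"dx":0,"dy":0,"dz":0.07,"ax":0,"ay":0,"az":0},{"claw":-1,"dx":0,"dy":0,"dz":0,"ax":0,"ay":0,"az":0}]'|grep -E "pos|ft_f"
python3 -m crank '[{"claw":-1,"dx":0,"dy":0,"dz":0.07,"ax":0,"ay":0,"az":0},{"claw":-1,"dx":0,"dy":0,"dz":0,"ax":0,"ay":0,"az":0}]'|grep -E "pos|ft_f"
python3 -m crank '[{"claw":-1,"dx":0,"dy":0,"dz":0.07,"ax":0,"ay":0,"az":0},{"claw":-1,"dx":0,"dy":0,"dz":0,"ax":0,"ay":0,"az":0}]'|grep -E "pos|ft_f"
python3 - <<'E'
from bench import r
from vis import *
c=r.camera("side"); p=r.read_state()["ee_pos"]; g=c["color"].max(2).astype(int)
for n,dx in(('L',-.051),('R',.051)):
    q=project(c,[p[0]+dx,p[1],0]); print(n,q.round(1)); u=int(q[0])+2
    print([int(np.median(g[v,u-1:u+3])) for v in range(int(q[1])-22,int(q[1])+8)])
E
```

```text
ee_pos: [0.5247, -0.2695, -0.0211]
ft_force: [0.8, 0.3, -0.3]
ee_pos: [0.5248, -0.2695, -0.0231]
ft_force: [0.3, 0.6, -0.3]
ee_pos: [0.5248, -0.2695, -0.0252]
ft_force: [-0.4, -0.3, 0.4]
L [320.8 376.5]
[69, 71, 68, 69, 69, 69, 67, 60, 44, 36, 40, 38, 34, 33, 31, 24, 29, 25, 27, 21, 27, 21, 26, 26, 19, 26, 30, 43, 50, 60]
R [382.1 370.1]
[20, 25, 31, 65, 91, 110, 97, 81, 55, 30, 23, 27, 24, 19, 19, 26, 24, 21, 24, 18, 28, 28, 31, 26, 31, 36, 36, 44, 46, 48]
```

```bash

python3 -m crank '[{"claw":-1,"dx":0,"dy":0,"dz":0.04,"ax":0,"ay":0,"az":0},{"claw":-1,"dx":0,"dy":0,"dz":0,"ax":0,"ay":0,"az":0}]'|grep -E "pos|ft_f"
python3 -m crank '[{"claw":-1,"dx":0,"dy":0,"dz":0.04,"ax":0,"ay":0,"az":0},{"claw":-1,"dx":0,"dy":0,"dz":0,"ax":0,"ay":0,"az":0}]'|grep -E "pos|ft_f"
python3 -m crank '[{"claw":-1,"dx":0,"dy":0,"dz":0.04,"ax":0,"ay":0,"az":0},{"claw":-1,"dx":0,"dy":0,"dz":0,"ax":0,"ay":0,"az":0}]'|grep -E "pos|ft_f"
python3 -m crank '[{"claw":-1,"dx":0,"dy":0,"dz":0.04,"ax":0,"ay":0,"az":0},{"claw":-1,"dx":0,"dy":0,"dz":0,"ax":0,"ay":0,"az":0}]'|grep -E "pos|ft_f"
```

```text
ee_pos: [0.5248, -0.2696, -0.0263]
ft_force: [0.4, 0.8, -0.5]
ee_pos: [0.5249, -0.2696, -0.0275]
ft_force: [0.1, 0.3, -1.4]
ee_pos: [0.525, -0.2696, -0.0279]
ft_force: [-3.4, 2.7, 9.5]
ee_pos: [0.525, -0.2696, -0.028]
ft_force: [-8.7, 6.0, 23.9]
```

Contact comes at reported z = −0.0277, so the tips are at reported z + 0.0277 (the tool reads 38.7 mm too low). I'll back up and use the tip pixels from all four poses to fit the sideways offset.

```bash

python3 -m crank '[{"claw":-1,"dx":0,"dy":0,"dz":-0.3,"ax":0,"ay":0,"az":0},{"claw":-1,"dx":0,"dy":0,"dz":-1,"ax":0,"ay":0,"az":0},{"claw":-1,"dx":0,"dy":0,"dz":-1,"ax":0,"ay":0,"az":0},{"claw":-1,"dx":0,"dy":0,"dz":-1,"ax":0,"ay":0,"az":0},{"claw":-1,"dx":0,"dy":0,"dz":0,"ax":0,"ay":0,"az":0}]'|grep -E "pos|ft_f"
python3 - <<'E'
import pickle
from vis import *
from scipy.spatial.transform import Rotation as Ro
c=pickle.load(open("side0.pkl","rb"))
D=np.array([[0,1,0],[1,0,0],[0,0,-1.]])
f=lambda p,R,o,q:(np.array(p),R,np.array(o)+np.array(q)/8)
V=[f([.1713,.6007,.1934],Ro.from_quat([.13844,.99037,-.00065,0]).as_matrix(),[80,0],[[503,298],[625,165]]),
f([.6389,-.2094,.0805],D,[370,250],[[170,415],[643,375]]),f([.5242,-.2693,.0461],D,[303,306],[[165,382],[655,330]]),f([.5248,-.2695,-.0003],D,[301,323],[[178,388],[660,340]])]
def res(o,frame,S):
    out=[]
    for p,R,ob in S:
        toc=c_xy-p[:2]; toc=toc/np.linalg.norm(toc); a=R[:2,0]; a=a*np.sign(a@toc)
        for s,q in zip((-1,1),ob):
            X=p+R@[0,s*.051,.011]+np.r_[a*.0095,0.0387]
            X+= R@[o[0],o[1],0] if frame=='tool' else np.r_[o,0]
            out+=list(project(c,X)-q)
    return np.array(out)
c_xy=(-c["R"].T@c["t"])[:2]; print(c_xy)
for fr in('tool','world'):
    for S in([V[0]],[V[1]],V[2:3],V[3:],V[1:],V):
        s=least_squares(res,[0,0],args=(fr,S)); print(fr,np.round(s.x*1e3,1),np.round(s.fun,1))
E
```

```text
ee_pos: [0.5274, -0.2716, 0.0748]
ft_force: [1.3, -0.2, 0.5]
[ 0.39933325 -0.8004138 ]
tool [10.1  3.6] [-0.   0.5  0.  -0.5]
tool [1.7 2.6] [-1.6  0.3  1.6 -0.4]
tool [1.1 0.5] [-1.9 -0.1  1.9 -0.1]
tool [0.1 0.4] [-1.3  0.2  1.4 -0.3]
tool [0.8 1.1] [-2.4  0.7  0.8  0.  -1.5  0.   2.3 -0.  -1.  -0.3  1.7 -0.8]
tool [2.2 1. ] [ 2.8  1.2  2.7  0.2 -2.7  0.1  0.5 -0.6 -1.6 -0.7  2.1 -0.7 -1.1 -1.
  1.5 -1.5]
world [-8.7  6.2] [-0.   0.5  0.  -0.5]
world [2.6 1.7] [-1.6  0.3  1.6 -0.4]
world [0.5 1.1] [-1.9 -0.1  1.9 -0.1]
world [0.4 0.1] [-1.3  0.2  1.4 -0.3]
world [1.1 0.8] [-2.4  0.7  0.8  0.  -1.5  0.   2.3 -0.  -1.  -0.3  1.7 -0.8]
world [-0.2  0.7] [ 3.5  1.4  3.4  0.3 -3.2  0.9  0.1  0.2 -2.3  0.2  1.6  0.2 -1.7 -0.1
  0.9 -0.6]
```

The sideways offset is only about 1 mm; the error is in z. Corrected grasp height: reported z ≈ 0.042, which puts the tips at 0.070. Now back over the white cup.

```bash

python3 -m crank '[{"claw":-1,"dx":0,"dy":0,"dz":-1,"ax":0,"ay":0,"az":0},{"claw":-1,"dx":0.52,"dy":0.92,"dz":0,"ax":0,"ay":0,"az":0},{"claw":-1,"dx":0.52,"dy":0.92,"dz":0,"ax":0,"ay":0,"az":0},{"claw":-1,"dx":0.52,"dy":0.92,"dz":0,"ax":0,"ay":0,"az":0},{"claw":-1,"dx":0.52,"dy":0.92,"dz":0,"ax":0,"ay":0,"az":0},{"claw":-1,"dx":0,"dy":0,"dz":0,"ax":0,"ay":0,"az":0},{"claw":-1,"dx":0,"dy":0,"dz":0,"ax":0,"ay":0,"az":0}]'>/dev/null
python3 go.py 0.6385 -0.2088 0.042
```

```text
t 11.03 pos [ 636.6 -205.6   98.5] w 86.9 grip 0.0 F [-0.5 -0.3 -0.3] q [-0.36  0.64  0.9   1.49 -0.51  1.26  0.6 ]
turn need (6deg) [-0.006  0.002  0.028]
shift need (30mm)  [-0.11  0.06  1.88]
```

Descend with the correction, then close softly.

```bash

python3 -m crank '[{"claw":-1,"dx":-0.11,"dy":0.06,"dz":0.4,"ax":0,"ay":0,"az":0},{"claw":-1,"dx":0,"dy":0,"dz":0.8,"ax":0,"ay":0,"az":0},{"claw":-1,"dx":0,"dy":0,"dz":0.6,"ax":0,"ay":0,"az":0},{"claw":-1,"dx":0,"dy":0,"dz":0,"ax":0,"ay":0,"az":0},{"claw":-1,"dx":0,"dy":0,"dz":0,"ax":0,"ay":0,"az":0}]' >/dev/null
python3 go.py 0.6385 -0.2088 0.042
python3 -m crank '[{"claw":0,"dx":0,"dy":0,"dz":0,"ax":0,"ay":0,"az":0},{"claw":0.2,"dx":0,"dy":0,"dz":0,"ax":0,"ay":0,"az":0},{"claw":0.5,"dx":0,"dy":0,"dz":0,"ax":0,"ay":0,"az":0},{"claw":1,"dx":0,"dy":0,"dz":0,"ax":0,"ay":0,"az":0},{"claw":1,"dx":0,"dy":0,"dz":0,"ax":0,"ay":0,"az":0},{"claw":1,"dx":0,"dy":0,"dz":0,"ax":0,"ay":0,"az":0}]' 8
python3 go.py
```

```text
t 11.45 pos [ 635.7 -211.5   44.5] w 87.1 grip 0.0 F [-0.1  0.2 -0.1] q [-0.33  0.7   0.86  1.53 -0.55  1.18  0.63]
turn need (6deg) [-0.019 -0.001 -0.02 ]
shift need (30mm)  [0.09 0.09 0.08]
time: 11.95
ee_pos: [0.6374, -0.2105, 0.0457]
eef_rot: [0.707, 0.707, 0.0, 0.0]
ft_force: [0.4, -0.3, 3.0]
width: 0.0552
grip_force: 8.3
t 11.95 pos [ 637.4 -210.5   45.7] w 55.2 grip 8.3 F [ 0.4 -0.3  3. ] q [-0.33  0.7   0.86  1.53 -0.55  1.18  0.63]
turn need (6deg) [ 0.007 -0.    -0.001]
```

```bash

python3 -m crank '[{"claw":1,"dx":0,"dy":0,"dz":0,"ax":0,"ay":0,"az":0},{"claw":1,"dx":0,"dy":0,"dz":-0.3,"ax":0,"ay":0,"az":0},{"claw":1,"dx":0,"dy":0,"dz":-0.6,"ax":0,"ay":0,"az":0},{"claw":1,"dx":0,"dy":0,"dz":-0.8,"ax":0,"ay":0,"az":0},{"claw":1,"dx":0,"dy":0,"dz":-1,"ax":0,"ay":0,"az":0},{"claw":1,"dx":-0.34,"dy":-0.92,"dz":0,"ax":0,"ay":0,"az":0},{"claw":1,"dx":-0.34,"dy":-0.92,"dz":0,"ax":0,"ay":0,"az":0},{"claw":1,"dx":-0.34,"dy":-0.92,"dz":0,"ax":0,"ay":0,"az":0}]' 15
python3 -m crank '[{"claw":1,"dx":-0.34,"dy":-0.92,"dz":0,"ax":0,"ay":0,"az":0},{"claw":1,"dx":-0.34,"dy":-0.92,"dz":0,"ax":0,"ay":0,"az":0},{"claw":1,"dx":-0.34,"dy":-0.92,"dz":0,"ax":0,"ay":0,"az":0},{"claw":1,"dx":-0.34,"dy":-0.92,"dz":0,"ax":0,"ay":0,"az":0},{"claw":1,"dx":-0.34,"dy":-0.92,"dz":0,"ax":0,"ay":0,"az":0},{"claw":1,"dx":-0.34,"dy":-0.92,"dz":0,"ax":0,"ay":0,"az":0},{"claw":1,"dx":0,"dy":0,"dz":0,"ax":0,"ay":0,"az":0},{"claw":1,"dx":0,"dy":0,"dz":0,"ax":0,"ay":0,"az":0}]'
python3 go.py 0.361 -0.313 0.0195
```

```text
time: 12.62
ee_pos: [0.5534, -0.2417, 0.127]
eef_rot: [0.707, 0.707, 0.0, 0.0]
ft_force: [-0.3, 0.2, 0.3]
width: 0.0545
grip_force: 15.4
time: 13.28
ee_pos: [0.3878, -0.3026, 0.1267]
eef_rot: [0.708, 0.706, 0.001, -0.0]
ft_force: [0.6, 0.2, 0.5]
width: 0.0549
grip_force: 15.4
t 13.28 pos [ 387.8 -302.6  126.7] w 54.9 grip 15.4 F [0.6 0.2 0.5] q [-0.5   0.14  1.17  1.94 -0.14  1.15  0.72]
turn need (6deg) [ 0.018 -0.022 -0.027]
shift need (30mm)  [-0.36 -0.9   3.57]
```

```bash

python3 -m crank '[{"claw":1,"dx":-0.36,"dy":-0.9,"dz":0.2,"ax":0,"ay":0,"az":0},{"claw":1,"dx":0,"dy":0,"dz":0.9,"ax":0,"ay":0,"az":0},{"claw":1,"dx":0,"dy":0,"dz":0.9,"ax":0,"ay":0,"az":0},{"claw":1,"dx":0,"dy":0,"dz":0.8,"ax":0,"ay":0,"az":0},{"claw":1,"dx":0,"dy":0,"dz":0.4,"ax":0,"ay":0,"az":0},{"claw":1,"dx":0,"dy":0,"dz":0.2,"ax":0,"ay":0,"az":0},{"claw":1,"dx":0,"dy":0,"dz":0,"ax":0,"ay":0,"az":0}]' >/dev/null
python3 go.py 0.361 -0.313 0.0195
python3 - <<'E'
from bench import r
from vis import *
c=r.camera("side"); im=cv2.resize(c["color"][280:480,150:416],(798,600),interpolation=2); cv2.imwrite("pics/h1.png",im[:,:,::-1])
E
```

```text
t 13.87 pos [ 361.6 -312.8   23.5] w 54.9 grip 15.4 F [-0.6  0.3 -0.4] q [-0.32  0.32  1.07  2.07 -0.35  0.95  0.94]
turn need (6deg) [-0.021 -0.001  0.002]
shift need (30mm)  [-0.01 -0.02  0.13]
```

View pics/h1.png

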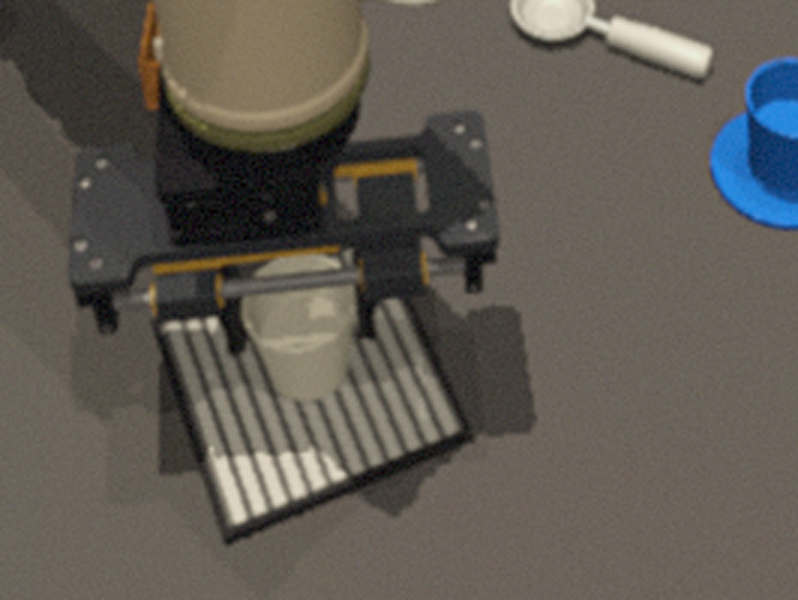

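The white cup is held upright over the grate (foot at about (310,390)), and the blue base (790,130) is empty and still standing. I'll set it down gently.

```bash

python3 -m crank '[{"claw":1,"dx":0,"dy":0,"dz":0.08,"ax":0,"ay":0,"az":0},{"claw":1,"dx":0,"dy":0,"dz":0,"ax":0,"ay":0,"az":0}]'|grep -E "pos|ft_f"
python3 -m crank '[{"claw":1,"dx":0,"dy":0,"dz":0.04,"ax":0,"ay":0,"az":0},{"claw":1,"dx":0,"dy":0,"dz":0,"ax":0,"ay":0,"az":0}]'|grep -E "pos|ft_f"
python3 -m crank '[{"claw":1,"dx":0,"dy":0,"dz":0.04,"ax":0,"ay":0,"az":0},{"claw":1,"dx":0,"dy":0,"dz":0,"ax":0,"ay":0,"az":0}]'|grep -E "pos|ft_f"
```

```text
ee_pos: [0.3625, -0.3132, 0.0225]
ft_force: [0.2, 0.0, -0.5]
ee_pos: [0.3622, -0.3131, 0.021]
ft_force: [-0.8, 0.0, -0.8]
ee_pos: [0.3621, -0.3131, 0.0197]
ft_force: [0.2, -0.4, 1.5]
```

```bash

python3 -m crank '[{"claw":1,"dx":0,"dy":0,"dz":0.01,"ax":0,"ay":0,"az":0},{"claw":-1,"dx":0,"dy":0,"dz":0,"ax":0,"ay":0,"az":0},{"claw":-1,"dx":0,"dy":0,"dz":0,"ax":0,"ay":0,"az":0},{"claw":-1,"dx":0,"dy":0,"dz":0,"ax":0,"ay":0,"az":0},{"claw":-1,"dx":0,"dy":0,"dz":-0.5,"ax":0,"ay":0,"az":0},{"claw":-1,"dx":0,"dy":0,"dz":-1,"ax":0,"ay":0,"az":0},{"claw":-1,"dx":0,"dy":0,"dz":-1,"ax":0,"ay":0,"az":0},{"claw":-1,"dx":0,"dy":0,"dz":-1,"ax":0,"ay":0,"az":0}]' |grep -E "pos|wid"
python3 -m crank '[{"claw":-1,"dx":0.97,"dy":0.39,"dz":0,"ax":0,"ay":0,"az":0},{"claw":-1,"dx":0.97,"dy":0.39,"dz":0,"ax":0,"ay":0,"az":0},{"claw":-1,"dx":0.97,"dy":0.39,"dz":0,"ax":0,"ay":0,"az":0},{"claw":-1,"dx":0.97,"dy":0.39,"dz":0,"ax":0,"ay":0,"az":0},{"claw":-1,"dx":0.97,"dy":0.39,"dz":0,"ax":0,"ay":0,"az":0},{"claw":-1,"dx":0.97,"dy":0.39,"dz":0,"ax":0,"ay":0,"az":0},{"claw":-1,"dx":0.97,"dy":0.39,"dz":0,"ax":0,"ay":0,"az":0},{"claw":-1,"dx":0.97,"dy":0.39,"dz":0,"ax":0,"ay":0,"az":0}]' |grep pos
python3 -m crank '[{"claw":-1,"dx":0.97,"dy":0.39,"dz":0,"ax":0,"ay":0,"az":0},{"claw":-1,"dx":0.97,"dy":0.39,"dz":0,"ax":0,"ay":0,"az":0},{"claw":-1,"dx":0.97,"dy":0.39,"dz":0,"ax":0,"ay":0,"az":0},{"claw":-1,"dx":0.97,"dy":0.39,"dz":0,"ax":0,"ay":0,"az":0},{"claw":-1,"dx":0.97,"dy":0.39,"dz":0,"ax":0,"ay":0,"az":0},{"claw":-1,"dx":0.97,"dy":0.39,"dz":0,"ax":0,"ay":0,"az":0},{"claw":-1,"dx":0.97,"dy":0.39,"dz":0,"ax":0,"ay":0,"az":0},{"claw":-1,"dx":0,"dy":0,"dz":0,"ax":0,"ay":0,"az":0}]' |grep pos
python3 go.py 0.588 0.2428 0.1
python3 - <<'E'
from bench import r
from vis import *
for n in("side","top"):
    c=r.camera(n)
    print(n,'whitecup',circ(c,'white',(.361,-.313),.07,.028),'bluedisc',circ(c,'blue',(.639,-.208),.006,.042))
E
```

```text
ee_pos: [0.3607, -0.3133, 0.1248]
width: 0.0858
ee_pos: [0.4555, -0.0787, 0.1241]
ee_pos: [0.5379, 0.1302, 0.1234]
t 16.42 pos [537.9 130.2 123.4] w 87.0 grip 0.0 F [-0.2  1.5 -0.3] q [-1.    0.28  0.8   1.78 -0.22  1.17 -0.13]
turn need (6deg) [-0.002 -0.005  0.071]
shift need (30mm)  [3.74 1.7  0.78]
side whitecup (array([ 0.36324236, -0.31014733]), 27, 105) bluedisc (array([ 0.63848232, -0.20944292]), 97, 126)
top whitecup (array([ 0.34210948, -0.32697215]), 25, 102) bluedisc (array([ 0.63887797, -0.20789689]), 90, 123)
```

```bash

python3 -m crank '[{"claw":-1,"dx":0.93,"dy":0.42,"dz":0,"ax":0,"ay":0,"az":0},{"claw":-1,"dx":0.93,"dy":0.42,"dz":0,"ax":0,"ay":0,"az":0},{"claw":-1,"dx":0.93,"dy":0.42,"dz":0,"ax":0,"ay":0,"az":0},{"claw":-1,"dx":0.93,"dy":0.42,"dz":0,"ax":0,"ay":0,"az":0.07},{"claw":-1,"dx":0,"dy":0,"dz":0,"ax":0,"ay":0,"az":0},{"claw":-1,"dx":0,"dy":0,"dz":0,"ax":0,"ay":0,"az":0}]' >/dev/null
python3 go.py 0.588 0.2425 0.044
```

```text
t 17.02 pos [587.8 235.  123.7] w 86.7 grip 0.0 F [-0.3 -1.6 -0.8] q [-1.    0.47  0.74  1.56 -0.33  1.24 -0.22]
turn need (6deg) [-0.004  0.012 -0.064]
shift need (30mm)  [0.25 0.01 2.66]
```

```bash

python3 -m crank '[{"claw":-1,"dx":0.25,"dy":0.01,"dz":0.3,"ax":0,"ay":0,"az":-0.06},{"claw":-1,"dx":0,"dy":0,"dz":0.8,"ax":0,"ay":0,"az":0},{"claw":-1,"dx":0,"dy":0,"dz":0.8,"ax":0,"ay":0,"az":0},{"claw":-1,"dx":0,"dy":0,"dz":0.7,"ax":0,"ay":0,"az":0},{"claw":-1,"dx":0,"dy":0,"dz":0,"ax":0,"ay":0,"az":0},{"claw":-1,"dx":0,"dy":0,"dz":0,"ax":0,"ay":0,"az":0}]' >/dev/null
python3 go.py 0.588 0.2425 0.044
```

```text
t 17.52 pos [587.4 240.9  45.7] w 87.2 grip 0.0 F [-0.  -0.2  0.9] q [-0.98  0.56  0.7   1.63 -0.39  1.1  -0.18]
turn need (6deg) [-0.016  0.011 -0.028]
shift need (30mm)  [0.05 0.02 0.06]
```

```bash

python3 -m crank '[{"claw":0,"dx":0.05,"dy":0.02,"dz":0.03,"ax":0,"ay":0,"az":0},{"claw":0.2,"dx":0,"dy":0,"dz":0,"ax":0,"ay":0,"az":0},{"claw":0.5,"dx":0,"dy":0,"dz":0,"ax":0,"ay":0,"az":0},{"claw":1,"dx":0,"dy":0,"dz":0,"ax":0,"ay":0,"az":0},{"claw":1,"dx":0,"dy":0,"dz":0,"ax":0,"ay":0,"az":0},{"claw":1,"dx":0,"dy":0,"dz":0,"ax":0,"ay":0,"az":0}]' 8
python3 -m crank '[{"claw":1,"dx":0,"dy":0,"dz":0,"ax":0,"ay":0,"az":0},{"claw":1,"dx":0,"dy":0,"dz":-0.3,"ax":0,"ay":0,"az":0},{"claw":1,"dx":0,"dy":0,"dz":-0.6,"ax":0,"ay":0,"az":0},{"claw":1,"dx":0,"dy":0,"dz":-0.8,"ax":0,"ay":0,"az":0},{"claw":1,"dx":0,"dy":0,"dz":-1,"ax":0,"ay":0,"az":0},{"claw":1,"dx":0,"dy":0,"dz":-0.5,"ax":0,"ay":0,"az":0}]' 15
python3 go.py 0.638 -0.2105 0.142
```

```text
time: 18.02
ee_pos: [0.5889, 0.244, 0.0457]
eef_rot: [0.708, 0.707, 0.0, 0.0]
ft_force: [0.7, 0.2, 3.5]
width: 0.0554
grip_force: 8.4
time: 18.52
ee_pos: [0.5898, 0.2439, 0.1451]
eef_rot: [0.708, 0.706, 0.001, 0.0]
ft_force: [1.1, -0.1, -0.6]
width: 0.055
grip_force: 15.3
t 18.52 pos [589.8 243.9 145.1] w 55.0 grip 15.3 F [ 1.1 -0.1 -0.6] q [-1.01  0.46  0.75  1.53 -0.32  1.28 -0.23]
turn need (6deg) [ 0.026 -0.014 -0.017]
shift need (30mm)  [-15.15   1.64   0.09]
```

```bash

python3 -m crank '[{"claw":1,"dx":-0.6,"dy":0.1,"dz":0,"ax":0,"ay":0,"az":0},{"claw":1,"dx":-1,"dy":0.11,"dz":0,"ax":0,"ay":0,"az":0},{"claw":1,"dx":-1,"dy":0.11,"dz":0,"ax":0,"ay":0,"az":0},{"claw":1,"dx":-1,"dy":0.11,"dz":0,"ax":0,"ay":0,"az":0},{"claw":1,"dx":-1,"dy":0.11,"dz":0,"ax":0,"ay":0,"az":0},{"claw":1,"dx":-1,"dy":0.11,"dz":0,"ax":0,"ay":0,"az":0},{"claw":1,"dx":-1,"dy":0.11,"dz":0,"ax":0,"ay":0,"az":0},{"claw":1,"dx":-1,"dy":0.11,"dz":0,"ax":0,"ay":0,"az":0}]' |grep pos
python3 -m crank '[{"claw":1,"dx":-1,"dy":0.11,"dz":0,"ax":0,"ay":0,"az":0},{"claw":1,"dx":-1,"dy":0.11,"dz":0,"ax":0,"ay":0,"az":0},{"claw":1,"dx":-1,"dy":0.11,"dz":0,"ax":0,"ay":0,"az":0},{"claw":1,"dx":-1,"dy":0.11,"dz":0,"ax":0,"ay":0,"az":0},{"claw":1,"dx":-1,"dy":0.11,"dz":0,"ax":0,"ay":0,"az":0},{"claw":1,"dx":-1,"dy":0.11,"dz":0,"ax":0,"ay":0,"az":0},{"claw":1,"dx":0,"dy":0,"dz":0,"ax":0,"ay":0,"az":0},{"claw":1,"dx":0,"dy":0,"dz":0,"ax":0,"ay":0,"az":0}]' |grep pos
python3 go.py 0.6383 -0.2088 0.05
```

```text
ee_pos: [0.6144, 0.0144, 0.1419]
ee_pos: [0.6334, -0.1669, 0.1418]
t 19.85 pos [ 633.4 -166.9  141.8] w 55.3 grip 15.4 F [ 0.8  0.6 -0.7] q [-0.39  0.53  0.82  1.48 -0.39  1.3   0.46]
turn need (6deg) [-0.002  0.009 -0.052]
shift need (30mm)  [-1.39  0.17  3.06]
```

```bash

python3 -m crank '[{"claw":1,"dx":-0.7,"dy":0.09,"dz":0,"ax":0,"ay":0,"az":-0.05},{"claw":1,"dx":-0.69,"dy":0.09,"dz":0,"ax":0,"ay":0,"az":0},{"claw":1,"dx":0,"dy":0,"dz":0,"ax":0,"ay":0,"az":0},{"claw":1,"dx":0,"dy":0,"dz":0.5,"ax":0,"ay":0,"az":0},{"claw":1,"dx":0,"dy":0,"dz":0.8,"ax":0,"ay":0,"az":0},{"claw":1,"dx":0,"dy":0,"dz":0.6,"ax":0,"ay":0,"az":0},{"claw":1,"dx":0,"dy":0,"dz":0,"ax":0,"ay":0,"az":0},{"claw":1,"dx":0,"dy":0,"dz":0,"ax":0,"ay":0,"az":0}]' >/dev/null
python3 go.py 0.6386 -0.2088 0.05
python3 - <<'E'
from bench import r
from vis import *
c=r.camera("side"); p=r.read_state()["ee_pos"]; z=p[2]+.0503
print('rim',z,circ(c,'blue',(.6386,-.2088),z,.028),'disc',circ(c,'blue',(.6386,-.2088),.006,.042))
im=cv2.resize(c["color"][220:370,320:520],(800,600),interpolation=2); cv2.imwrite("pics/h2.png",im[:,:,::-1])
E
```

```text
t 20.52 pos [ 639.3 -204.4   84.1] w 54.9 grip 15.4 F [-0.7  0.3  0.4] q [-0.3   0.62  0.78  1.49 -0.45  1.22  0.55]
turn need (6deg) [-0.015 -0.008  0.049]
shift need (30mm)  [-0.15 -0.02  1.14]
rim 0.13559306959474152 (array([ 0.6403297 , -0.21091678]), 35, 94) disc (array([ 0.63828892, -0.20995463]), 94, 128)
```

View pics/h2.png

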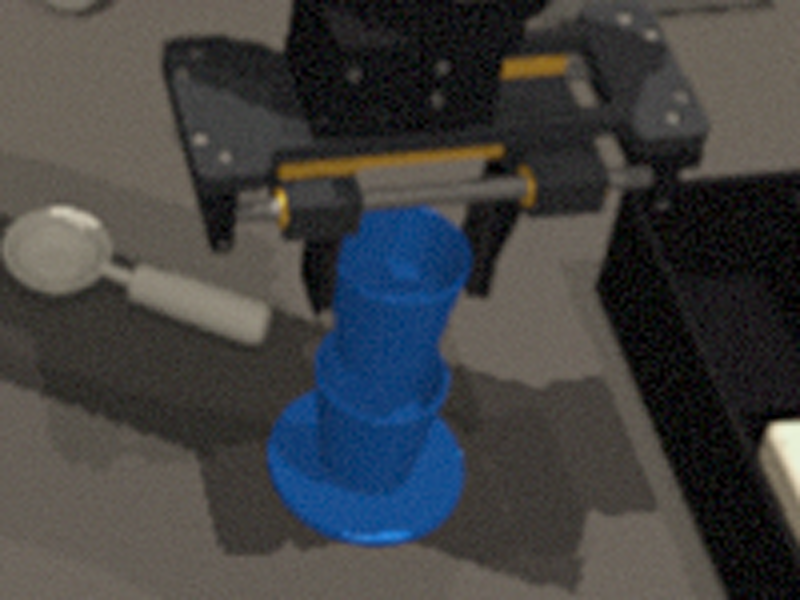

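The blue cup (405,270) hangs upright over the blue base mouth (383,375), centred sideways. I'll correct y by 4 mm and lower it in stages, watching the force.

```bash

python3 -m crank '[{"claw":1,"dx":-0.14,"dy":-0.03,"dz":0,"ax":0,"ay":0,"az":0},{"claw":1,"dx":0,"dy":0,"dz":0.3,"ax":0,"ay":0,"az":0},{"claw":1,"dx":0,"dy":0,"dz":0.3,"ax":0,"ay":0,"az":0},{"claw":1,"dx":0,"dy":0,"dz":0,"ax":0,"ay":0,"az":0}]' |grep -E "pos|ft_f"
python3 -m crank '[{"claw":1,"dx":0,"dy":0,"dz":0.2,"ax":0,"ay":0,"az":0},{"claw":1,"dx":0,"dy":0,"dz":0,"ax":0,"ay":0,"az":0}]' |grep -E "pos|ft_f"
python3 -m crank '[{"claw":1,"dx":0,"dy":0,"dz":0.2,"ax":0,"ay":0,"az":0},{"claw":1,"dx":0,"dy":0,"dz":0,"ax":0,"ay":0,"az":0}]' |grep -E "pos|ft_f"
```

```text
ee_pos: [0.6377, -0.2096, 0.0643]
ft_force: [-0.2, 0.7, -1.5]
ee_pos: [0.6381, -0.2097, 0.0591]
ft_force: [-0.6, -0.1, -0.1]
ee_pos: [0.6383, -0.2098, 0.0533]
ft_force: [-1.5, -0.0, -1.3]
```

```bash

python3 -m crank '[{"claw":1,"dx":0,"dy":0,"dz":0.14,"ax":0,"ay":0,"az":0},{"claw":1,"dx":0,"dy":0,"dz":0,"ax":0,"ay":0,"az":0}]' |grep -E "pos|ft_f"
python3 -m crank '[{"claw":1,"dx":0,"dy":0,"dz":0.06,"ax":0,"ay":0,"az":0},{"claw":1,"dx":0,"dy":0,"dz":0,"ax":0,"ay":0,"az":0}]' |grep -E "pos|ft_f"
python3 -m crank '[{"claw":1,"dx":0,"dy":0,"dz":0.04,"ax":0,"ay":0,"az":0},{"claw":1,"dx":0,"dy":0,"dz":0,"ax":0,"ay":0,"az":0}]' |grep -E "pos|ft_f"
```

```text
ee_pos: [0.6384, -0.2098, 0.0494]
ft_force: [0.7, -0.1, -0.0]
ee_pos: [0.6386, -0.21, 0.0481]
ft_force: [-0.2, 1.1, -0.4]
ee_pos: [0.6387, -0.2099, 0.0471]
ft_force: [-0.1, -0.8, -1.3]
```

```bash

python3 -m crank '[{"claw":1,"dx":0,"dy":0,"dz":0.05,"ax":0,"ay":0,"az":0},{"claw":1,"dx":0,"dy":0,"dz":0,"ax":0,"ay":0,"az":0}]' |grep -E "pos|ft_f"
python3 -m crank '[{"claw":-1,"dx":0,"dy":0,"dz":0,"ax":0,"ay":0,"az":0},{"claw":-1,"dx":0,"dy":0,"dz":0,"ax":0,"ay":0,"az":0},{"claw":-1,"dx":0,"dy":0,"dz":0,"ax":0,"ay":0,"az":0},{"claw":-1,"dx":0,"dy":0,"dz":-0.5,"ax":0,"ay":0,"az":0},{"claw":-1,"dx":0,"dy":0,"dz":-1,"ax":0,"ay":0,"az":0},{"claw":-1,"dx":0,"dy":0,"dz":-1,"ax":0,"ay":0,"az":0},{"claw":-1,"dx":1,"dy":-0.56,"dz":0,"ax":0,"ay":0,"az":0},{"claw":-1,"dx":1,"dy":-0.56,"dz":0,"ax":0,"ay":0,"az":0}]' |grep -E "pos|wid"
python3 -m crank '[{"claw":-1,"dx":1,"dy":-0.56,"dz":0,"ax":0,"ay":0,"az":0},{"claw":-1,"dx":1,"dy":-0.56,"dz":0,"ax":0,"ay":0,"az":0},{"claw":-1,"dx":1,"dy":-0.56,"dz":0,"ax":0,"ay":0,"az":0},{"claw":-1,"dx":1,"dy":-0.56,"dz":0,"ax":0,"ay":0,"az":0},{"claw":-1,"dx":1,"dy":-0.56,"dz":0,"ax":0,"ay":0,"az":0},{"claw":-1,"dx":1,"dy":-0.56,"dz":0,"ax":0,"ay":0,"az":0},{"claw":-1,"dx":1,"dy":-0.56,"dz":0,"ax":0,"ay":0,"az":0},{"claw":-1,"dx":1,"dy":-0.56,"dz":0,"ax":0,"ay":0,"az":0}]' |grep -E "pos"
python3 -m crank '[{"claw":-1,"dx":1,"dy":-0.56,"dz":0,"ax":0,"ay":0,"az":0},{"claw":-1,"dx":1,"dy":-0.56,"dz":0,"ax":0,"ay":0,"az":0},{"claw":-1,"dx":1,"dy":-0.56,"dz":0,"ax":0,"ay":0,"az":0},{"claw":-1,"dx":1,"dy":-0.56,"dz":0,"ax":0,"ay":0,"az":0},{"claw":-1,"dx":0,"dy":0,"dz":0,"ax":0,"ay":0,"az":0},{"claw":-1,"dx":0,"dy":0,"dz":0,"ax":0,"ay":0,"az":0}]' |grep -E "pos"
python3 go.py 0.3735 0.2595 0.044
python3 - <<'E'
from bench import r
from vis import *
for n in("side","top"):
    c=r.camera(n)
    print(n,'bluecup',circ(c,'blue',(.639,-.208),.096,.028),'disc',circ(c,'blue',(.639,-.208),.006,.042),'orange disc',circ(c,'orange',(.589,.244),.006,.042))
E
```

```text
ee_pos: [0.6389, -0.2097, 0.0459]
ft_force: [-0.5, 1.0, 1.6]
ee_pos: [0.6054, -0.1526, 0.1236]
width: 0.0868
ee_pos: [0.4688, 0.0903, 0.1216]
ee_pos: [0.4014, 0.2102, 0.1215]
t 23.73 pos [401.4 210.2 121.5] w 87.3 grip 0.0 F [ 0.3 -0.2  0.6] q [-1.22 -0.02  0.64  2.02  0.01  1.14 -0.58]
turn need (6deg) [ 0.006 -0.009  0.066]
shift need (30mm)  [ 1.65 -0.92  2.58]
side bluecup (array([ 0.63852391, -0.20980783]), 52, 89) disc (array([ 0.63854173, -0.20946194]), 96, 124) orange disc (array([0.58923314, 0.24354339]), 46, 82)
top bluecup (array([ 0.63822957, -0.20782664]), 48, 85) disc (array([ 0.63888061, -0.2079189 ]), 87, 133) orange disc (array([0.58947608, 0.24469916]), 89, 124)
```

Blue is home (rim fits at z = 96 mm in both views) and the bases haven't moved. Next is the orange cup.

```bash

python3 -m crank '[{"claw":-1,"dx":0.83,"dy":-0.46,"dz":0,"ax":0,"ay":0,"az":0.06},{"claw":-1,"dx":0.82,"dy":-0.46,"dz":0,"ax":0,"ay":0,"az":0},{"claw":-1,"dx":0,"dy":0,"dz":0,"ax":0,"ay":0,"az":0},{"claw":-1,"dx":0,"dy":0,"dz":0,"ax":0,"ay":0,"az":0}]' |grep pos
python3 go.py 0.3735 0.2595 0.044
```

```text
ee_pos: [0.3745, 0.2583, 0.1208]
t 24.17 pos [374.5 258.3 120.8] w 87.3 grip 0.0 F [ 0.4  0.4 -0.2] q [-1.28 -0.01  0.58  2.01  0.01  1.14 -0.7 ]
turn need (6deg) [ 0.002  0.002 -0.022]
shift need (30mm)  [ 0.04 -0.03  2.56]
```

```bash

python3 -m crank '[{"claw":-1,"dx":0.04,"dy":-0.03,"dz":0.3,"ax":0,"ay":0,"az":0},{"claw":-1,"dx":0,"dy":0,"dz":0.8,"ax":0,"ay":0,"az":0},{"claw":-1,"dx":0,"dy":0,"dz":0.8,"ax":0,"ay":0,"az":0},{"claw":-1,"dx":0,"dy":0,"dz":0.6,"ax":0,"ay":0,"az":0},{"claw":-1,"dx":0,"dy":0,"dz":0,"ax":0,"ay":0,"az":0},{"claw":-1,"dx":0,"dy":0,"dz":0,"ax":0,"ay":0,"az":0}]' >/dev/null
python3 go.py 0.3735 0.2600 0.045
python3 -m crank '[{"claw":0,"dx":0,"dy":0,"dz":0,"ax":0,"ay":0,"az":0},{"claw":0.2,"dx":0,"dy":0,"dz":0,"ax":0,"ay":0,"az":0},{"claw":0.5,"dx":0,"dy":0,"dz":0,"ax":0,"ay":0,"az":0},{"claw":1,"dx":0,"dy":0,"dz":0,"ax":0,"ay":0,"az":0},{"claw":1,"dx":0,"dy":0,"dz":0,"ax":0,"ay":0,"az":0},{"claw":1,"dx":0,"dy":0,"dz":0,"ax":0,"ay":0,"az":0}]' 8

```

```text
t 24.67 pos [373.6 258.   45.2] w 87.1 grip 0.0 F [ 1.2 -0.   1. ] q [-1.26  0.11  0.59  2.09 -0.07  0.96 -0.64]
turn need (6deg) [-0.008  0.019 -0.045]
shift need (30mm)  [ 0.07 -0.    0.01]
time: 25.17
ee_pos: [0.3734, 0.26, 0.046]
eef_rot: [0.708, 0.706, 0.0, -0.0]
ft_force: [0.9, -0.1, 1.5]
width: 0.0552
grip_force: 8.3
```

```bash

python3 -m crank '[{"claw":1,"dx":0,"dy":0,"dz":0,"ax":0,"ay":0,"az":0},{"claw":1,"dx":0,"dy":0,"dz":-0.3,"ax":0,"ay":0,"az":0},{"claw":1,"dx":0,"dy":0,"dz":-0.6,"ax":0,"ay":0,"az":0},{"claw":1,"dx":0,"dy":0,"dz":-0.8,"ax":0,"ay":0,"az":0},{"claw":1,"dx":0,"dy":0,"dz":-1,"ax":0,"ay":0,"az":0},{"claw":1,"dx":0,"dy":0.5,"dz":0,"ax":0,"ay":0,"az":0},{"claw":1,"dx":-0.08,"dy":1,"dz":0,"ax":0,"ay":0,"az":0},{"claw":1,"dx":-0.08,"dy":1,"dz":0,"ax":0,"ay":0,"az":0}]' 15
python3 -m crank '[{"claw":1,"dx":-0.08,"dy":1,"dz":0,"ax":0,"ay":0,"az":0},{"claw":1,"dx":-0.08,"dy":1,"dz":0,"ax":0,"ay":0,"az":0},{"claw":1,"dx":-0.08,"dy":1,"dz":0,"ax":0,"ay":0,"az":0},{"claw":1,"dx":-0.08,"dy":1,"dz":0,"ax":0,"ay":0,"az":0},{"claw":1,"dx":0,"dy":0.6,"dz":0,"ax":0,"ay":0,"az":0},{"claw":1,"dx":0,"dy":0,"dz":0,"ax":0,"ay":0,"az":0},{"claw":1,"dx":0,"dy":0,"dz":0,"ax":0,"ay":0,"az":0}]' >/dev/null
python3 go.py 0.589 0.2438 0.085
```

```text
time: 25.83
ee_pos: [0.4488, 0.2556, 0.128]
eef_rot: [0.707, 0.707, 0.001, -0.001]
ft_force: [-0.3, -0.2, -1.1]
width: 0.0545
grip_force: 16.6
t 26.42 pos [586.5 244.1 126.5] w 54.5 grip 16.6 F [ 0.1  0.3 -0.9] q [-0.97  0.46  0.67  1.55 -0.29  1.24 -0.25]
turn need (6deg) [-0.006  0.012 -0.034]
shift need (30mm)  [-0.01  0.09  1.38]
```

```bash

python3 -m crank '[{"claw":1,"dx":0,"dy":0.09,"dz":0.3,"ax":0,"ay":0,"az":0},{"claw":1,"dx":0,"dy":0,"dz":0.6,"ax":0,"ay":0,"az":0},{"claw":1,"dx":0,"dy":0,"dz":0.4,"ax":0,"ay":0,"az":0},{"claw":1,"dx":0,"dy":0,"dz":0,"ax":0,"ay":0,"az":0},{"claw":1,"dx":0,"dy":0,"dz":0,"ax":0,"ay":0,"az":0}]' >/dev/null
python3 go.py 0.589 0.2438 0.05
```

```text
t 26.83 pos [587.8 245.   87.1] w 54.3 grip 16.6 F [ 0.1  0.7 -0.6] q [-0.96  0.5   0.66  1.58 -0.32  1.17 -0.23]
turn need (6deg) [-0.016  0.004 -0.017]
shift need (30mm)  [-0.04  0.04  1.24]
```

```bash

python3 -m crank '[{"claw":1,"dx":-0.03,"dy":0.03,"dz":0.3,"ax":0,"ay":0,"az":0},{"claw":1,"dx":0,"dy":0,"dz":0.4,"ax":0,"ay":0,"az":0},{"claw":1,"dx":0,"dy":0,"dz":0,"ax":0,"ay":0,"az":0}]' |grep -E "pos|ft_f"
python3 -m crank '[{"claw":1,"dx":0,"dy":0,"dz":0.2,"ax":0,"ay":0,"az":0},{"claw":1,"dx":0,"dy":0,"dz":0,"ax":0,"ay":0,"az":0}]' |grep -E "pos|ft_f"
python3 -m crank '[{"claw":1,"dx":0,"dy":0,"dz":0.2,"ax":0,"ay":0,"az":0},{"claw":1,"dx":0,"dy":0,"dz":0,"ax":0,"ay":0,"az":0}]' |grep -E "pos|ft_f"
python3 -m crank '[{"claw":1,"dx":0,"dy":0,"dz":0.12,"ax":0,"ay":0,"az":0},{"claw":1,"dx":0,"dy":0,"dz":0,"ax":0,"ay":0,"az":0}]' |grep -E "pos|ft_f"
```

```text
ee_pos: [0.5886, 0.2436, 0.0643]
ft_force: [0.2, -0.6, -1.8]
ee_pos: [0.5894, 0.2437, 0.0596]
ft_force: [-0.9, 0.5, -0.9]
ee_pos: [0.5895, 0.2439, 0.0538]
ft_force: [-0.4, 0.4, -1.2]
ee_pos: [0.5896, 0.2439, 0.0505]
ft_force: [-0.0, -0.5, -0.3]
```

```bash

python3 -m crank '[{"claw":1,"dx":0,"dy":0,"dz":0.1,"ax":0,"ay":0,"az":0},{"claw":1,"dx":0,"dy":0,"dz":0,"ax":0,"ay":0,"az":0}]' |grep -E "pos|ft_f"
python3 -m crank '[{"claw":1,"dx":0,"dy":0,"dz":0.05,"ax":0,"ay":0,"az":0},{"claw":1,"dx":0,"dy":0,"dz":0,"ax":0,"ay":0,"az":0}]' |grep -E "pos|ft_f"
python3 -m crank '[{"claw":-1,"dx":0,"dy":0,"dz":0,"ax":0,"ay":0,"az":0},{"claw":-1,"dx":0,"dy":0,"dz":0,"ax":0,"ay":0,"az":0},{"claw":-1,"dx":0,"dy":0,"dz":0,"ax":0,"ay":0,"az":0},{"claw":-1,"dx":0,"dy":0,"dz":-0.5,"ax":0,"ay":0,"az":0},{"claw":-1,"dx":0,"dy":0,"dz":-1,"ax":0,"ay":0,"az":0},{"claw":-1,"dx":0,"dy":0,"dz":-1,"ax":0,"ay":0,"az":0},{"claw":-1,"dx":-0.95,"dy":-0.55,"dz":0,"ax":0,"ay":0,"az":0},{"claw":-1,"dx":-0.95,"dy":-0.55,"dz":0,"ax":0,"ay":0,"az":0}]' |grep -E "pos|wid"
python3 -m crank '[{"claw":-1,"dx":-0.95,"dy":-0.55,"dz":0,"ax":0,"ay":0,"az":0},{"claw":-1,"dx":-0.95,"dy":-0.55,"dz":0,"ax":0,"ay":0,"az":0},{"claw":-1,"dx":-0.95,"dy":-0.55,"dz":0,"ax":0,"ay":0,"az":0},{"claw":-1,"dx":-0.95,"dy":-0.55,"dz":0,"ax":0,"ay":0,"az":0},{"claw":-1,"dx":-0.95,"dy":-0.55,"dz":0,"ax":0,"ay":0,"az":0},{"claw":-1,"dx":-0.95,"dy":-0.55,"dz":0,"ax":0,"ay":0,"az":0},{"claw":-1,"dx":0,"dy":0,"dz":0,"ax":0,"ay":0,"az":0},{"claw":-1,"dx":0,"dy":0,"dz":0,"ax":0,"ay":0,"az":0}]' |grep -E "pos"
python3 go.py 0.442 -0.0135 0.045
python3 - <<'E'
from bench import r
from vis import *
for n in("side","top"):
    c=r.camera(n)
    print(n,'orangecup',circ(c,'orange',(.589,.244),.096,.028),'disc',circ(c,'orange',(.589,.244),.006,.042),'green disc',circ(c,'green',(.374,.260),.006,.042))
E
```

```text
ee_pos: [0.5897, 0.2439, 0.0476]
ft_force: [-0.9, 0.9, -0.3]
ee_pos: [0.5897, 0.244, 0.0464]
ft_force: [0.1, 0.8, -1.2]
ee_pos: [0.5578, 0.1879, 0.1233]
width: 0.0863
ee_pos: [0.457, 0.0154, 0.122]
t 29.25 pos [457.   15.4 122. ] w 87.2 grip 0.0 F [0.6 0.9 0.3] q [-0.94 -0.02  0.81  2.01  0.01  1.14 -0.14]
turn need (6deg) [ 0.008 -0.025 -0.049]
shift need (30mm)  [-0.97 -0.5   2.56]
side orangecup (array([0.58959795, 0.24448811]), 15, 71) disc (array([0.5893272 , 0.24298895]), 44, 101) green disc (array([0.3745245 , 0.25897551]), 44, 87)
top orangecup (array([0.58857483, 0.2439196 ]), 49, 96) disc (array([0.58953012, 0.24458382]), 79, 133) green disc (array([0.37393616, 0.26148655]), 88, 125)
```

Orange is home. Next is the green cup.

```bash

python3 -m crank '[{"claw":-1,"dx":-0.97,"dy":-0.5,"dz":0,"ax":0,"ay":0,"az":-0.04},{"claw":-1,"dx":0,"dy":0,"dz":0,"ax":0,"ay":0,"az":0},{"claw":-1,"dx":0,"dy":0,"dz":0.3,"ax":0,"ay":0,"az":0},{"claw":-1,"dx":0,"dy":0,"dz":0.4,"ax":0,"ay":0,"az":0},{"claw":-1,"dx":0,"dy":0,"dz":0,"ax":0,"ay":0,"az":0},{"claw":-1,"dx":0,"dy":0,"dz":0,"ax":0,"ay":0,"az":0}]' >/dev/null
python3 go.py 0.442 -0.0135 0.045
```

```text
t 29.85 pos [442.1 -12.2  99.9] w 86.9 grip 0.0 F [ 0.4 -0.1  0.9] q [-0.92 -0.04  0.84  2.07  0.03  1.09 -0.09]
turn need (6deg) [-0.014  0.014  0.028]
shift need (30mm)  [-0.04  0.    1.83]
```

```bash

python3 -m crank '[{"claw":-1,"dx":-0.04,"dy":0,"dz":0.4,"ax":0,"ay":0,"az":0},{"claw":-1,"dx":0,"dy":0,"dz":0.8,"ax":0,"ay":0,"az":0},{"claw":-1,"dx":0,"dy":0,"dz":0.6,"ax":0,"ay":0,"az":0},{"claw":-1,"dx":0,"dy":0,"dz":0,"ax":0,"ay":0,"az":0},{"claw":-1,"dx":0,"dy":0,"dz":0,"ax":0,"ay":0,"az":0}]' >/dev/null
python3 go.py 0.442 -0.0135 0.045
python3 -m crank '[{"claw":0,"dx":0,"dy":0,"dz":0,"ax":0,"ay":0,"az":0},{"claw":0.2,"dx":0,"dy":0,"dz":0,"ax":0,"ay":0,"az":0},{"claw":0.5,"dx":0,"dy":0,"dz":0,"ax":0,"ay":0,"az":0},{"claw":1,"dx":0,"dy":0,"dz":0,"ax":0,"ay":0,"az":0},{"claw":1,"dx":0,"dy":0,"dz":0,"ax":0,"ay":0,"az":0},{"claw":1,"dx":0,"dy":0,"dz":0,"ax":0,"ay":0,"az":0}]' 8

```

```text
t 30.27 pos [442.1 -14.1  46.6] w 87.2 grip 0.0 F [-0.5  0.4  0.8] q [-0.9   0.08  0.87  2.13 -0.07  0.96  0.01]
turn need (6deg) [-0.013  0.015  0.019]
shift need (30mm)  [ 0.02 -0.    0.05]
time: 30.77
ee_pos: [0.4423, -0.0139, 0.0468]
eef_rot: [0.706, 0.708, 0.0, -0.0]
ft_force: [-1.3, 1.0, 3.0]
width: 0.0554
grip_force: 8.1
```

```bash

python3 -m crank '[{"claw":1,"dx":0,"dy":0,"dz":0,"ax":0,"ay":0,"az":0},{"claw":1,"dx":0,"dy":0,"dz":-0.3,"ax":0,"ay":0,"az":0},{"claw":1,"dx":0,"dy":0,"dz":-0.6,"ax":0,"ay":0,"az":0},{"claw":1,"dx":0,"dy":0,"dz":-0.8,"ax":0,"ay":0,"az":0},{"claw":1,"dx":0,"dy":0,"dz":-1,"ax":0,"ay":0,"az":0},{"claw":1,"dx":0.5,"dy":-0.1,"dz":0,"ax":0,"ay":0,"az":0},{"claw":1,"dx":1,"dy":-0.25,"dz":0,"ax":0,"ay":0,"az":0},{"claw":1,"dx":1,"dy":-0.25,"dz":0,"ax":0,"ay":0,"az":0}]' 15
python3 -m crank '[{"claw":1,"dx":1,"dy":-0.25,"dz":0,"ax":0,"ay":0,"az":0},{"claw":1,"dx":1,"dy":-0.25,"dz":0,"ax":0,"ay":0,"az":0},{"claw":1,"dx":1,"dy":-0.25,"dz":0,"ax":0,"ay":0,"az":0},{"claw":1,"dx":1,"dy":-0.25,"dz":0,"ax":0,"ay":0,"az":0},{"claw":1,"dx":1,"dy":-0.25,"dz":0,"ax":0,"ay":0,"az":0},{"claw":1,"dx":1,"dy":-0.25,"dz":0,"ax":0,"ay":0,"az":0},{"claw":1,"dx":0,"dy":0,"dz":0,"ax":0,"ay":0,"az":0},{"claw":1,"dx":0,"dy":0,"dz":0,"ax":0,"ay":0,"az":0}]' >/dev/null
python3 go.py 0.3735 0.26 0.088
```

```text
time: 31.43
ee_pos: [0.4243, 0.0612, 0.1287]
eef_rot: [0.708, 0.707, 0.001, 0.0]
ft_force: [1.2, 0.4, -1.9]
width: 0.0547
grip_force: 15.0
t 32.1 pos [378.4 241.8 127.9] w 54.9 grip 15.0 F [ 0.4 -1.1 -0.3] q [-1.18 -0.03  0.51  2.01  0.02  1.15 -0.68]
turn need (6deg) [0.005 0.008 0.044]
shift need (30mm)  [ 0.61 -0.16  1.33]
```

```bash

python3 -m crank '[{"claw":1,"dx":0.61,"dy":-0.16,"dz":0,"ax":0,"ay":0,"az":0.04},{"claw":1,"dx":0,"dy":0,"dz":0.3,"ax":0,"ay":0,"az":0},{"claw":1,"dx":0,"dy":0,"dz":0.6,"ax":0,"ay":0,"az":0},{"claw":1,"dx":0,"dy":0,"dz":0.4,"ax":0,"ay":0,"az":0},{"claw":1,"dx":0,"dy":0,"dz":0,"ax":0,"ay":0,"az":0},{"claw":1,"dx":0,"dy":0,"dz":0,"ax":0,"ay":0,"az":0}]' >/dev/null
python3 go.py 0.3735 0.26 0.05
```

```text
t 32.6 pos [374.1 257.8  88.4] w 55.1 grip 15.0 F [ 0.1  0.3 -0.4] q [-1.19  0.04  0.5   2.05 -0.02  1.06 -0.68]
turn need (6deg) [-0.005  0.011 -0.036]
shift need (30mm)  [ 0.07 -0.02  1.28]
```

```bash

python3 -m crank '[{"claw":1,"dx":0.07,"dy":-0.02,"dz":0.3,"ax":0,"ay":0,"az":0},{"claw":1,"dx":0,"dy":0,"dz":0.4,"ax":0,"ay":0,"az":0},{"claw":1,"dx":0,"dy":0,"dz":0,"ax":0,"ay":0,"az":0}]' |grep -E "pos|ft_f"
python3 -m crank '[{"claw":1,"dx":0,"dy":0,"dz":0.2,"ax":0,"ay":0,"az":0},{"claw":1,"dx":0,"dy":0,"dz":0,"ax":0,"ay":0,"az":0}]' |grep -E "pos|ft_f"
python3 -m crank '[{"claw":1,"dx":0,"dy":0,"dz":0.2,"ax":0,"ay":0,"az":0},{"claw":1,"dx":0,"dy":0,"dz":0,"ax":0,"ay":0,"az":0}]' |grep -E "pos|ft_f"
python3 -m crank '[{"claw":1,"dx":0,"dy":0,"dz":0.12,"ax":0,"ay":0,"az":0},{"claw":1,"dx":0,"dy":0,"dz":0,"ax":0,"ay":0,"az":0}]' |grep -E "pos|ft_f"
```

```text
ee_pos: [0.3728, 0.2607, 0.0663]
ft_force: [-1.0, -1.2, -2.0]
ee_pos: [0.3733, 0.2611, 0.0612]
ft_force: [-0.5, -0.0, -1.2]
ee_pos: [0.3732, 0.2611, 0.055]
ft_force: [0.7, -0.6, 0.1]
ee_pos: [0.3733, 0.2611, 0.0516]
ft_force: [1.3, -0.2, 0.2]
```

```bash

python3 -m crank '[{"claw":1,"dx":0,"dy":0,"dz":0.1,"ax":0,"ay":0,"az":0},{"claw":1,"dx":0,"dy":0,"dz":0,"ax":0,"ay":0,"az":0}]' |grep -E "pos|ft_f"
python3 -m crank '[{"claw":1,"dx":0,"dy":0,"dz":0.05,"ax":0,"ay":0,"az":0},{"claw":1,"dx":0,"dy":0,"dz":0,"ax":0,"ay":0,"az":0}]' |grep -E "pos|ft_f"
python3 -m crank '[{"claw":-1,"dx":0,"dy":0,"dz":0,"ax":0,"ay":0,"az":0},{"claw":-1,"dx":0,"dy":0,"dz":0,"ax":0,"ay":0,"az":0},{"claw":-1,"dx":0,"dy":0,"dz":0,"ax":0,"ay":0,"az":0},{"claw":-1,"dx":0,"dy":0,"dz":-0.5,"ax":0,"ay":0,"az":0},{"claw":-1,"dx":0,"dy":0,"dz":-1,"ax":0,"ay":0,"az":0},{"claw":-1,"dx":0,"dy":0,"dz":-1,"ax":0,"ay":0,"az":0},{"claw":-1,"dx":-1,"dy":0.3,"dz":0,"ax":0,"ay":0,"az":0},{"claw":-1,"dx":-1,"dy":0.3,"dz":0,"ax":0,"ay":0,"az":0}]' |grep -E "pos|wid"
python3 -m crank '[{"claw":-1,"dx":-1,"dy":0.3,"dz":0,"ax":0,"ay":0,"az":0},{"claw":-1,"dx":-1,"dy":0.3,"dz":0,"ax":0,"ay":0,"az":0},{"claw":-1,"dx":-1,"dy":0.3,"dz":0,"ax":0,"ay":0,"az":0},{"claw":-1,"dx":-1,"dy":0.3,"dz":0,"ax":0,"ay":0,"az":0},{"claw":-1,"dx":-1,"dy":0.3,"dz":0,"ax":0,"ay":0,"az":0},{"claw":-1,"dx":-1,"dy":0.3,"dz":0,"ax":0,"ay":0,"az":0},{"claw":-1,"dx":-1,"dy":0.3,"dz":0,"ax":0,"ay":0,"az":0},{"claw":-1,"dx":-1,"dy":-0.3,"dz":0,"ax":0,"ay":0,"az":0}]' |grep -E "pos"
python3 -m crank '[{"claw":-1,"dx":-1,"dy":-0.3,"dz":0,"ax":0,"ay":0,"az":0},{"claw":-1,"dx":-1,"dy":-0.3,"dz":0,"ax":0,"ay":0,"az":0},{"claw":-1,"dx":-1,"dy":-0.3,"dz":0,"ax":0,"ay":0,"az":0},{"claw":-1,"dx":-1,"dy":-0.3,"dz":0,"ax":0,"ay":0,"az":0},{"claw":-1,"dx":-1,"dy":-0.3,"dz":0,"ax":0,"ay":0,"az":0},{"claw":-1,"dx":-1,"dy":-0.3,"dz":0,"ax":0,"ay":0,"az":0},{"claw":-1,"dx":0,"dy":0,"dz":0,"ax":0,"ay":0,"az":0},{"claw":-1,"dx":0,"dy":0,"dz":0,"ax":0,"ay":0,"az":0}]' |grep -E "pos"
python3 go.py 0.362 -0.313 0.02
python3 - <<'E'
from bench import r
from vis import *
for n in("side","top"):
    c=r.camera(n)
    print(n,'greencup',circ(c,'green',(.374,.26),.096,.028),'disc',circ(c,'green',(.374,.26),.006,.042),'white disc',circ(c,'white',(.442,-.013),.006,.042),'whitecup',circ(c,'white',(.362,-.311),.07,.028))
E
```

```text
ee_pos: [0.3734, 0.2611, 0.0487]
ft_force: [0.4, -0.4, 0.2]
ee_pos: [0.3734, 0.2611, 0.0474]
ft_force: [1.2, -0.6, 0.4]
ee_pos: [0.3919, 0.2024, 0.1242]
width: 0.0865
ee_pos: [0.4466, -0.0403, 0.1229]
ee_pos: [0.3897, -0.2198, 0.1225]
t 35.68 pos [ 389.7 -219.8  122.5] w 87.1 grip 0.0 F [0.1 0.2 0.3] q [-0.74 -0.12  1.12  2.04  0.12  1.15  0.32]
turn need (6deg) [ 0.004 -0.006 -0.054]
shift need (30mm)  [-3.11 -0.91  3.41]Traceback (most recent call last):
  File "<stdin>", line 5, in <module>
  File "vis.py", line 17, in circ
    P=np.vstack([plane(c,k.reshape(-1,2),z) for k in cs])
    return _nx.concatenate(arrs, 0, dtype=dtype, casting=casting)
           ~~~~~~~~~~~~~~~^^^^^^^^^^^^^^^^^^^^^^^^^^^^^^^^^^^^^^^
ValueError: need at least one array to concatenate
```

```bash

python3 -m crank '[{"claw":-1,"dx":-0.8,"dy":-0.23,"dz":0,"ax":0,"ay":0,"az":0},{"claw":-1,"dx":-0.8,"dy":-0.23,"dz":0,"ax":0,"ay":0,"az":0},{"claw":-1,"dx":-0.8,"dy":-0.23,"dz":0,"ax":0,"ay":0,"az":0},{"claw":-1,"dx":-0.7,"dy":-0.22,"dz":0,"ax":0,"ay":0,"az":-0.05},{"claw":-1,"dx":0,"dy":0,"dz":0.7,"ax":0,"ay":0,"az":0},{"claw":-1,"dx":0,"dy":0,"dz":0.7,"ax":0,"ay":0,"az":0},{"claw":-1,"dx":0,"dy":0,"dz":0,"ax":0,"ay":0,"az":0},{"claw":-1,"dx":0,"dy":0,"dz":0,"ax":0,"ay":0,"az":0}]' >/dev/null
python3 go.py 0.362 -0.313 0.02
python3 - <<'E'
from bench import r
from vis import *
c=r.camera("top")
for a in(('green',(.374,.26),.096,.028),('green',(.374,.26),.006,.042),('white',(.442,-.013),.006,.042)):
    try: print(a,circ(c,*a))
    except Exception as e: print(a,'hidden')
E
```

```text
t 36.4 pos [ 362.2 -310.9   79.9] w 87.3 grip 0.0 F [0.5 0.6 0.6] q [-0.49  0.22  1.23  2.02 -0.24  1.06  0.85]
turn need (6deg) [-0.03  -0.002  0.033]
shift need (30mm)  [-0.07 -0.    2.  ]
('green', (0.374, 0.26), 0.096, 0.028) (array([0.37343047, 0.258742  ]), 45, 128)
('green', (0.374, 0.26), 0.006, 0.042) (array([0.37400071, 0.26185254]), 69, 132)
('white', (0.442, -0.013), 0.006, 0.042) (array([ 0.44222224, -0.0120999 ]), 120, 123)
```

```bash

python3 -m crank '[{"claw":-1,"dx":-0.07,"dy":0,"dz":0.5,"ax":0,"ay":0,"az":0},{"claw":-1,"dx":0,"dy":0,"dz":0.8,"ax":0,"ay":0,"az":0},{"claw":-1,"dx":0,"dy":0,"dz":0.6,"ax":0,"ay":0,"az":0},{"claw":-1,"dx":0,"dy":0,"dz":0,"ax":0,"ay":0,"az":0},{"claw":-1,"dx":0,"dy":0,"dz":0,"ax":0,"ay":0,"az":0}]' >/dev/null
python3 go.py 0.362 -0.3125 0.02
python3 -m crank '[{"claw":0,"dx":0,"dy":0,"dz":0,"ax":0,"ay":0,"az":0},{"claw":0.2,"dx":0,"dy":0,"dz":0,"ax":0,"ay":0,"az":0},{"claw":0.5,"dx":0,"dy":0,"dz":0,"ax":0,"ay":0,"az":0},{"claw":1,"dx":0,"dy":0,"dz":0,"ax":0,"ay":0,"az":0},{"claw":1,"dx":0,"dy":0,"dz":0,"ax":0,"ay":0,"az":0},{"claw":1,"dx":0,"dy":0,"dz":0,"ax":0,"ay":0,"az":0}]' 8
python3 go.py 0.443 -0.015 0.12
```

```text
t 36.87 pos [ 363.2 -313.6   24.4] w 87.0 grip 0.0 F [ 0.6 -0.4  2.3] q [-0.35  0.34  1.11  2.06 -0.38  0.96  0.97]
turn need (6deg) [ 0.002 -0.001  0.034]
shift need (30mm)  [ 0.04 -0.04  0.15]
time: 37.37
ee_pos: [0.3629, -0.3138, 0.0236]
eef_rot: [0.706, 0.708, 0.0, 0.0]
ft_force: [1.7, 1.1, 1.5]
width: 0.0553
grip_force: 8.1
t 37.37 pos [ 362.9 -313.8   23.6] w 55.3 grip 8.1 F [1.7 1.1 1.5] q [-0.35  0.35  1.11  2.06 -0.38  0.95  0.97]
turn need (6deg) [ 0.005 -0.     0.028]
shift need (30mm)  [ 9.95  2.7  -3.21]
```

```bash

python3 -m crank '[{"claw":1,"dx":0,"dy":0,"dz":0,"ax":0,"ay":0,"az":0},{"claw":1,"dx":0,"dy":0,"dz":-0.3,"ax":0,"ay":0,"az":0},{"claw":1,"dx":0,"dy":0,"dz":-0.6,"ax":0,"ay":0,"az":0},{"claw":1,"dx":0,"dy":0,"dz":-1,"ax":0,"ay":0,"az":0},{"claw":1,"dx":0,"dy":0,"dz":-1,"ax":0,"ay":0,"az":0},{"claw":1,"dx":0,"dy":0,"dz":-0.7,"ax":0,"ay":0,"az":0},{"claw":1,"dx":0.5,"dy":0.15,"dz":0,"ax":0,"ay":0,"az":0},{"claw":1,"dx":1,"dy":0.27,"dz":0,"ax":0,"ay":0,"az":0}]' 15
python3 -m crank '[{"claw":1,"dx":1,"dy":0.27,"dz":0,"ax":0,"ay":0,"az":0},{"claw":1,"dx":1,"dy":0.27,"dz":0,"ax":0,"ay":0,"az":0},{"claw":1,"dx":1,"dy":0.27,"dz":0,"ax":0,"ay":0,"az":0},{"claw":1,"dx":1,"dy":0.27,"dz":0,"ax":0,"ay":0,"az":0},{"claw":1,"dx":1,"dy":0.27,"dz":0,"ax":0,"ay":0,"az":0},{"claw":1,"dx":1,"dy":0.27,"dz":0,"ax":0,"ay":0,"az":0},{"claw":1,"dx":1,"dy":0.27,"dz":0,"ax":0,"ay":0,"az":0},{"claw":1,"dx":0.5,"dy":0.2,"dz":0,"ax":0,"ay":0,"az":0}]' >/dev/null
python3 -m crank '[{"claw":1,"dx":0,"dy":0,"dz":0,"ax":0,"ay":0,"az":0},{"claw":1,"dx":0,"dy":0,"dz":0,"ax":0,"ay":0,"az":0}]' >/dev/null
python3 go.py 0.4423 -0.016 0.092
```

```text
time: 38.03
ee_pos: [0.3746, -0.2719, 0.1326]
eef_rot: [0.708, 0.706, -0.0, 0.001]
ft_force: [0.4, 0.4, -0.7]
width: 0.0547
grip_force: 15.0
t 38.87 pos [437.2 -44.  131.5] w 55.1 grip 15.0 F [ 0.1 -1.1 -0.8] q [-0.87 -0.11  0.84  2.04  0.09  1.17 -0.06]
turn need (6deg) [-0.003  0.01   0.034]
shift need (30mm)  [0.93 0.17 1.32]
```

```bash

python3 -m crank '[{"claw":1,"dx":0.93,"dy":0.17,"dz":0,"ax":0,"ay":0,"az":0.03},{"claw":1,"dx":0,"dy":0,"dz":0,"ax":0,"ay":0,"az":0},{"claw":1,"dx":0,"dy":0,"dz":0.3,"ax":0,"ay":0,"az":0},{"claw":1,"dx":0,"dy":0,"dz":0.6,"ax":0,"ay":0,"az":0},{"claw":1,"dx":0,"dy":0,"dz":0.3,"ax":0,"ay":0,"az":0},{"claw":1,"dx":0,"dy":0,"dz":0,"ax":0,"ay":0,"az":0},{"claw":1,"dx":0,"dy":0,"dz":0,"ax":0,"ay":0,"az":0}]' >/dev/null
python3 go.py 0.4423 -0.0160 0.05
python3 - <<'E'
from bench import r
from vis import *
c=r.camera("side"); im=cv2.resize(c["color"][170:320,190:390],(800,600),interpolation=2); cv2.imwrite("pics/h3.png",im[:,:,::-1])
E
```

```text
t 39.45 pos [441.7 -16.8  95.1] w 55.0 grip 15.0 F [-0.  -1.   0.1] q [-0.89 -0.03  0.84  2.08  0.02  1.08 -0.07]
turn need (6deg) [-0.012  0.008 -0.018]
shift need (30mm)  [0.03 0.02 1.5 ]
```

View pics/h3.png

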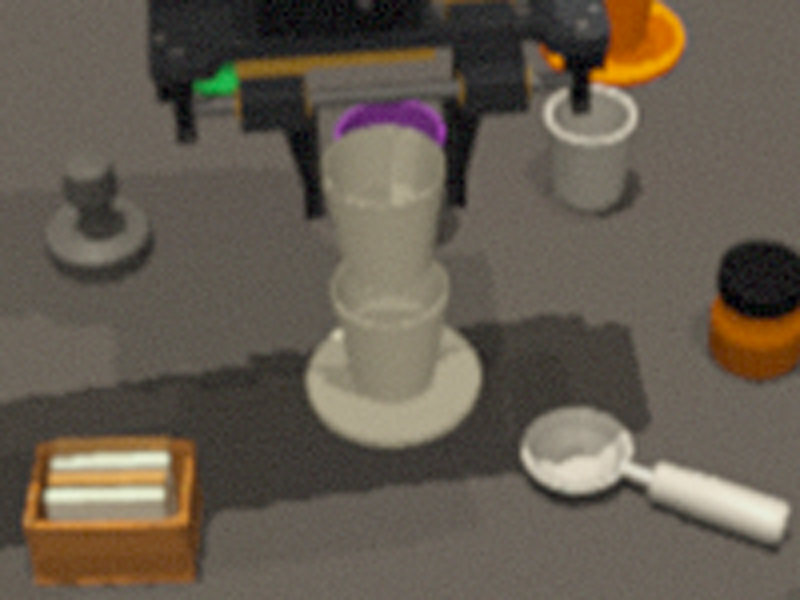

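The white cup (385,195) hangs upright over the white base mouth (390,290). I'll lower it in stages.

```bash

python3 -m crank '[{"claw":1,"dx":0.04,"dy":0.02,"dz":0.3,"ax":0,"ay":0,"az":0},{"claw":1,"dx":0,"dy":0,"dz":0.4,"ax":0,"ay":0,"az":0},{"claw":1,"dx":0,"dy":0,"dz":0,"ax":0,"ay":0,"az":0}]' |grep -E "pos|ft_f"
python3 -m crank '[{"claw":1,"dx":0,"dy":0,"dz":0.2,"ax":0,"ay":0,"az":0},{"claw":1,"dx":0,"dy":0,"dz":0,"ax":0,"ay":0,"az":0}]' |grep -E "pos|ft_f"
python3 -m crank '[{"claw":1,"dx":0,"dy":0,"dz":0.2,"ax":0,"ay":0,"az":0},{"claw":1,"dx":0,"dy":0,"dz":0,"ax":0,"ay":0,"az":0}]' |grep -E "pos|ft_f"
python3 -m crank '[{"claw":1,"dx":0,"dy":0,"dz":0.12,"ax":0,"ay":0,"az":0},{"claw":1,"dx":0,"dy":0,"dz":0,"ax":0,"ay":0,"az":0}]' |grep -E "pos|ft_f"
```

```text
ee_pos: [0.442, -0.0145, 0.073]
ft_force: [-0.9, -0.6, -0.5]
ee_pos: [0.4426, -0.0145, 0.0679]
ft_force: [0.4, 0.6, -0.3]
ee_pos: [0.4426, -0.0144, 0.0619]
ft_force: [0.4, 0.5, -0.7]
ee_pos: [0.4427, -0.0145, 0.0584]
ft_force: [-0.5, -0.2, -0.0]
```

```bash

python3 -m crank '[{"claw":1,"dx":-0.04,"dy":0,"dz":0.12,"ax":0,"ay":0,"az":0},{"claw":1,"dx":0,"dy":0,"dz":0,"ax":0,"ay":0,"az":0}]' |grep -E "pos|ft_f"
python3 -m crank '[{"claw":1,"dx":0,"dy":0,"dz":0.1,"ax":0,"ay":0,"az":0},{"claw":1,"dx":0,"dy":0,"dz":0,"ax":0,"ay":0,"az":0}]' |grep -E "pos|ft_f"
python3 -m crank '[{"claw":1,"dx":0,"dy":0,"dz":0.05,"ax":0,"ay":0,"az":0},{"claw":1,"dx":0,"dy":0,"dz":0,"ax":0,"ay":0,"az":0}]' |grep -E "pos|ft_f"
```

```text
ee_pos: [0.4426, -0.0159, 0.0548]
ft_force: [0.6, -0.5, -0.3]
ee_pos: [0.4426, -0.0157, 0.0518]
ft_force: [-0.6, 0.1, -1.0]
ee_pos: [0.4427, -0.0157, 0.0505]
ft_force: [-0.1, -0.2, -0.2]
```

```bash

python3 -m crank '[{"claw":1,"dx":0,"dy":0,"dz":0.04,"ax":0,"ay":0,"az":0},{"claw":1,"dx":0,"dy":0,"dz":0,"ax":0,"ay":0,"az":0}]' |grep -E "pos|ft_f"
python3 -m crank '[{"claw":-1,"dx":0,"dy":0,"dz":0,"ax":0,"ay":0,"az":0},{"claw":-1,"dx":0,"dy":0,"dz":0,"ax":0,"ay":0,"az":0},{"claw":-1,"dx":0,"dy":0,"dz":0,"ax":0,"ay":0,"az":0},{"claw":-1,"dx":0,"dy":0,"dz":-0.5,"ax":0,"ay":0,"az":0},{"claw":-1,"dx":0,"dy":0,"dz":-1,"ax":0,"ay":0,"az":0},{"claw":-1,"dx":0,"dy":0,"dz":-1,"ax":0,"ay":0,"az":0},{"claw":-1,"dx":0,"dy":0,"dz":-1,"ax":0,"ay":0,"az":0},{"claw":-1,"dx":0.8,"dy":0,"dz":0,"ax":0,"ay":0,"az":0}]' |grep -E "pos|wid"
python3 -m crank '[{"claw":-1,"dx":1,"dy":0,"dz":0,"ax":0,"ay":0,"az":0},{"claw":-1,"dx":1,"dy":0,"dz":0,"ax":0,"ay":0,"az":0},{"claw":-1,"dx":1,"dy":0,"dz":0,"ax":0,"ay":0,"az":0},{"claw":-1,"dx":1,"dy":0,"dz":0,"ax":0,"ay":0,"az":0},{"claw":-1,"dx":1,"dy":-0.3,"dz":0,"ax":0,"ay":0,"az":0},{"claw":-1,"dx":1,"dy":-0.3,"dz":0,"ax":0,"ay":0,"az":0},{"claw":-1,"dx":1,"dy":-0.3,"dz":0,"ax":0,"ay":0,"az":0},{"claw":-1,"dx":1,"dy":-0.3,"dz":0,"ax":0,"ay":0,"az":0}]' |grep -E "pos"
python3 -m crank '[{"claw":-1,"dx":1,"dy":-0.3,"dz":0,"ax":0,"ay":0,"az":0},{"claw":-1,"dx":1,"dy":-0.4,"dz":0,"ax":0,"ay":0,"az":0},{"claw":-1,"dx":1,"dy":-0.5,"dz":0,"ax":0,"ay":0,"az":0},{"claw":-1,"dx":1,"dy":-0.6,"dz":0,"ax":0,"ay":0,"az":0},{"claw":-1,"dx":1,"dy":-0.6,"dz":0,"ax":0,"ay":0,"az":0},{"claw":-1,"dx":1,"dy":-0.6,"dz":0,"ax":0,"ay":0,"az":0},{"claw":-1,"dx":1,"dy":-0.6,"dz":0,"ax":0,"ay":0,"az":0},{"claw":-1,"dx":1,"dy":-0.6,"dz":0,"ax":0,"ay":0,"az":0}]' |grep -E "pos"
python3 -m crank '[{"claw":-1,"dx":0,"dy":0,"dz":0,"ax":0,"ay":0,"az":0},{"claw":-1,"dx":0,"dy":0,"dz":0,"ax":0,"ay":0,"az":0}]' >/dev/null
python3 - <<'E'
from bench import r
from vis import *
B={'blue':(.6387,-.2085),'orange':(.5893,.2440),'green':(.374,.2604),'white':(.4423,-.013)}
ims={}
for n in("top","side"):
    c=r.camera(n); ims[n]=c["color"]
    for k,b in B.items():
        a=circ(c,k,b,.096,.028); d=circ(c,k,b,.006,.042)
        print(n,k,'cup',np.round(a[0]*1e3,1),a[1:],'disc',np.round(d[0]*1e3,1),d[1:])
cv2.imwrite("pics/end.png",ims["side"][:,:,::-1])
E
python3 go.py
```

```text
ee_pos: [0.4429, -0.0157, 0.0496]
ft_force: [-1.1, -0.1, 1.1]
ee_pos: [0.4458, 0.0053, 0.1597]
width: 0.0867
ee_pos: [0.4062, 0.2497, 0.1545]
ee_pos: [0.2798, 0.4897, 0.1545]
top blue cup [ 638.2 -207.8] (48, 84) disc [ 638.9 -207.9] (87, 133)
top orange cup [588.6 243.9] (49, 95) disc [589.5 244.6] (79, 133)
top green cup [373.4 258.7] (44, 125) disc [373.9 261.9] (71, 132)
top white cup [444.8 -10.3] (25, 125) disc [442.2 -12.1] (118, 125)
side blue cup [ 638.6 -209.9] (52, 89) disc [ 638.5 -209.5] (97, 124)
side orange cup [590.3 244. ] (28, 58) disc [589.2 243.6] (46, 82)
side green cup [373.3 260.6] (29, 59) disc [374.1 259.1] (60, 82)
side white cup [442.9 -12.7] (46, 108) disc [441.7 -14.3] (70, 201)
t 43.18 pos [281.6 487.6 154.3] w 87.0 grip 0.0 F [ 1.1 -0.8 -0.4] q [-1.42  0.22  0.34  1.7  -0.08  1.23 -1.07]
turn need (6deg) [ 0.003  0.007 -0.01 ]
```

View pics/end.png

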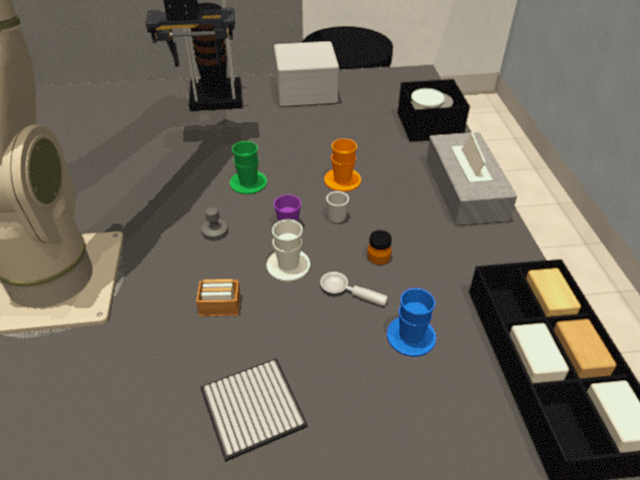

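The side view shows every cup nested upright in its own colour: green (246,165), orange (343,162), white (288,248) and blue (416,317). The rims sit at the starting height, no disc has moved and the grate is empty. Handing in.

```bash
python3 -c "
from bench import r
print(r.close_job())"
```

```text
the job is handed in; nothing more can be done
None
```

All four cups are nested upright and fully home in the bottom cups of their own colour, as far as the final camera check shows, with the bottom cups unmoved; the job is handed in at about 43 s, though no verdict came back.

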